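Preload a disc-spring stack in the hand-cranked tester

ROBOT

A 7-joint arm with a two-finger parallel gripper is mounted at the origin on a cart in front of the work surface, level with it; the furniture and walls round the work are solid. World frame = base frame: x ahead of the robot, y to its left, z up, the work surface at z = 0. Lengths are in m, angles in rad, forces in N, time in s.
With the tool pointing down it reaches from about 0.4 to 0.85 m from the base axis. Payload 10.4 kg.
Tool frame: the origin (TCP) lies midway between the tips of the shut fingers; the grasp point (between the pads) lies 19 mm behind it (ctrl.grasp_offset is the distance from the TCP to the grasp point, in m); z points along the fingers, y is the line along which they close (so a half turn about z gives the same grasp; the last joint's range is limited). The gripper opens to 85 mm and grips with 20 to 120 N. Pads are 22 mm wide; open, the fingers measure 114 mm over their backs; the gripper's body (76 mm by 85 mm) begins 54 mm behind the grasp point. The pads swing forward as they close: fully open they stand 13 mm farther back than shut.
Start: joints at [1.325, 0.332, -0.065, 1.46, 0.022, 1.35, -0.088], TCP at [0.138, -0.61, 0.231] pointing down, gripper open.
Joint ranges: [-2.6, 2.6], [-0.5, 2.12], [-1.47, 1.34], [0.16, 2.42], [-1.27, 4.41], [0.06, 2.06], [-2.6, 2.6]. Speed limits (rad/s): [2.22, 2.22, 2.79, 2.79, 3.14, 3.14, 3.14].

INTERFACE

Orientations are given as a rotation vector (axis times angle).
In Python, from workcell import ctrl gives the robot as it stands. The module is installed in compiled form; this text tells all that it offers.
- The arm moves only by the tool carry_out, never from a script. Its argument "motion" is a list of rows, each a list of 3 entries, a list of its own where there are three numbers: the shift along the tool's x, y, z in mm, then the turn, a rotation vector about the tool's x, y, z in degrees, then the finger opening in mm, from 0 to 85.4. In form: [[[dx, dy, dz], [rx, ry, rz], fingers], ...]. A call has 1 to 5 rows; each row shifts and turns the commanded pose from where the row before left it, along the tool's axes as they then stand; what a row does not reach is not made up. A row lasts 1/12 s, in which the tool goes at most 41.7 mm and 7.16 degrees, less where a joint would pass 70% of its speed; a pose out of reach is approached as far as the arm can. A call with a gripper value outside its range is refused whole. The fingers move at their own pace and stop on an object; "grip_force" is the grip in N (left out, the last holds). Time passes only in rows, so rows that do not move let the fingers close. It gives the time, the measured TCP pose, the force, the opening and the grip force at its end, in the units of the state.
- ctrl.get_state(): the state, without advancing time (a new reading comes with each control period).
- ctrl.get_image(name): name is "side" or "top" or "wrist"; returns the picture (384x512x3 uint8, red, green, blue); there is no depth.
- ctrl.get_calibration(name): a dict with "mtx" (3x3 intrinsics, pixels), "pose" (4x4, takes a point from camera to world coordinates). Camera axes: x right, y down, z forward; pixel columns grow to the right and rows downward; lengths in m; the calibration is good to about 2 mm. A picture is of the moment at which its call begins: read the wrist's pose just before it. get_calibration takes no time and is no camera call; for the wrist camera it gives the pose at the moment of the call.
- ctrl.finish_job(): hands the job in; it is judged then, once.
The state is a dict: "time_s": time; "q": joint angles; "qvel": joint speeds; "effort": joint torques, N m; "ee_pos": TCP position; "orientation": TCP orientation; "wrist_force": force on the tool from outside, world axes, zero at the start; "wrist_torque": the same for the moment, N m; "width": finger opening in m; "grasp_force": force on a finger pad.
Only numpy, scipy, OpenCV 4.12 (cv2) and the standard library are available. Lean on these libraries where they do the work, as an engineer would, in place of code of your own. Each camera call takes 0.05 s, during which the arm holds its last target. There are 200 camera calls.

TASK

Make up the disc-spring stack in the tester: put every disc spring on the mat over the arbor so that each one faces the opposite way to its neighbours (use them as they lie, none needs turning over), all seated flat, and put the flat brass-coloured thrust washer on top. Then press the cover down until its catch holds it shut, and, holding the crank by its loose grip sleeve, wind clockwise until the green ring of the gauge on the cover stands fully clear and no red shows; let go and leave it loaded like that.

Things in the scene. Friction and masses are not known exactly. Their poses are not given: they have to be found in the camera images.
- disc_1_mid (a point): conical disc spring, a dished steel washer: outside diameter 64 mm, bore 34, height 12, 110 g; convex side bright, hollow side near-black. Grip its outer rim across the diameter (rim 5.5 mm high, at the wide end). Point: its centre, half-way up, on the axis; z axis points out of the narrow end (z up = hollow side down). Set out hollow, dark side up. May be absent
- disc_2_mid (a point): conical disc spring, a dished steel washer: outside diameter 64 mm, bore 34, height 12, 110 g; convex side bright, hollow side near-black. Grip its outer rim across the diameter (rim 5.5 mm high, at the wide end). Point: its centre, half-way up, on the axis; z axis points out of the narrow end (z up = hollow side down). Set out hollow, dark side up. May be absent
- disc_3_mid (a point): conical disc spring, a dished steel washer: outside diameter 64 mm, bore 34, height 12, 110 g; convex side bright, hollow side near-black. Grip its outer rim across the diameter (rim 5.5 mm high, at the wide end). Point: its centre, half-way up, on the axis; z axis points out of the narrow end (z up = hollow side down). Set out hollow, dark side up. May be absent
- disc_4_mid (a point): conical disc spring, a dished steel washer: outside diameter 64 mm, bore 34, height 12, 110 g; convex side bright, hollow side near-black. Grip its outer rim across the diameter (rim 5.5 mm high, at the wide end). Point: its centre, half-way up, on the axis; z axis points out of the narrow end (z up = hollow side down). Set out hollow, dark side down
- disc_5_mid (a point): conical disc spring, a dished steel washer: outside diameter 64 mm, bore 34, height 12, 110 g; convex side bright, hollow side near-black. Grip its outer rim across the diameter (rim 5.5 mm high, at the wide end). Point: its centre, half-way up, on the axis; z axis points out of the narrow end (z up = hollow side down). Set out hollow, dark side down
- washer_mid (a point): flat thrust washer, brass-coloured ring: outside diameter 64 mm, bore 34, 8 mm thick, 120 g. Goes on top of the stack, under the foot of the cover. Point: its centre, half-way up, on the axis
- tester: blue cast base of the tester, fixed to the bench; origin under the arbor axis at bench level, x axis from its latch post (front) to its hinge (back), y to its left, z up. Latch post: face 62 mm in front of the arbor axis, 116 mm tall; hinge block: 79 mm behind it, 116 mm tall; at the arbor's sides nothing above 40 mm; crank at its right (-y)
- table_top (a point): centre of the top of the lifting table (steel, diameter 72 mm), on the arbor axis; 40 mm above the bench when fully down. The arbor, a bright post of diameter 30 mm with a tapered nose, stands 82 mm up from here and rises with the table. Axes as the tester's. Opposed discs stack 12 mm each; two facing the same way nest 7.5 mm apart
- cover (a joint): angle in rad of the tester's hinged cover (plate 84 mm wide with a round spring cartridge on it, 72 mm across, its top 175 mm above the bench when shut): 0 shut over the arbor, grows as it opens up and back, stop at 1.9. Stiff hinge, stays where it is left (about 3 N at the handle). Near 0.05 a spring ball catch must be overcome (5 to 10 N down at the bar); it then holds the cover at 0 to 0.01
- cover_bar (a point): middle of the handle bar at the cover's front edge: round steel, diameter 12 mm, 76 mm long, along the tester's y, 207 mm from the hinge axis; 34 mm clear opening between bar and cover edge. Some 330 mm above the bench when open, 125 mm when shut
- cover_hinge (a point): point on the cover's hinge axis (along the tester's y), 125 mm above the bench and 85 mm behind the arbor axis, in line with the arbor and the bar's middle
- foot (a joint): gauge reading in m: how far the stack has pushed up the ring-shaped spring foot under the cover. 0 unloaded (gauge flush with the cartridge's top); a green ring is fully out at 0.006, red shows from 0.011. Cover shut and foot unloaded: its underside, which lets the arbor through, is 72 mm above the table's lowest position. 0.7 N/mm plus 2 N
- crank (a joint): angle of the hand crank in rad, grows clockwise seen from above, stops at 0 and 21.5; table at the bottom at 0, each clockwise turn raises it 12 mm. Stays where it is left; about 2 N at the sleeve turns it
- sleeve_mid (a point): middle of the crank's grip sleeve: upright black cylinder, diameter 27 mm, 79 mm tall, spinning freely on its pin; this point is 112 mm above the bench, the crank arm lies 40 mm below it. It goes round the hub on a circle of radius 60 mm
- crank_hub (a point): point on the crank's upright axis at the height of the sleeve's middle, 200 mm to the right (tester's -y) of the arbor axis
Not all that is in view belongs to the job. There is more than one size of the part that bears washer_mid; the job needs the larger.

How it is judged:
On the way, in this order (a step that is already met when the one before it is completed fails the run):
1. every disc spring present is on the arbor, flat, and faces the opposite way to its neighbours, with the thrust washer on top (horizontal distance between each of disc_1_mid, disc_2_mid, disc_3_mid, disc_4_mid, disc_5_mid, washer_mid and table_top below 0.005 m and angle between the z axis of each of disc_1_mid, disc_2_mid, disc_3_mid, disc_4_mid, disc_5_mid, washer_mid and the z axis of table_top, either way round below 0.08 rad and z of disc_1_mid in the frame of table_top between 0.0035 and 0.072 m and z of disc_2_mid in the frame of table_top between 0.0035 and 0.072 m and z of disc_3_mid in the frame of table_top between 0.0035 and 0.072 m and z of disc_4_mid in the frame of table_top between 0.0035 and 0.072 m and z of disc_5_mid in the frame of table_top between 0.0035 and 0.072 m and z of washer_mid in the frame of table_top between 0.0035 and 0.072 m and z of washer_mid in the frame of disc_1_mid below -0.007 m and z of washer_mid in the frame of disc_2_mid below -0.007 m and z of washer_mid in the frame of disc_3_mid below -0.007 m and z of washer_mid in the frame of disc_4_mid above 0.007 m and z of washer_mid in the frame of disc_5_mid above 0.007 m and distance between disc_1_mid and disc_2_mid above 0.0098 m and distance between each of disc_1_mid, disc_2_mid and disc_3_mid above 0.0098 m and distance between each of disc_1_mid, disc_2_mid, disc_3_mid and disc_4_mid above 0.0098 m and distance between each of disc_1_mid, disc_2_mid, disc_3_mid, disc_4_mid and disc_5_mid above 0.0098 m), for 0.2 s.
2. the cover is pressed shut past its catch (value of joint cover below 0.025 rad), for 0.2 s.
3. the gauge's green ring is fully out and no red shows, wound up with the crank's sleeve in the fingers (value of joint foot between 0.006 and 0.011 m and contact force between the fingers and sleeve above 0.5 N), for 0.1 s.
At the end, for the whole second after the job is handed in: every disc present is on the arbor (axes within 5 mm), flat (0.08 rad) and opposed to its neighbours (centres over 9.8 mm apart, none nested), the washer flat on top; the cover is held shut (under 0.025 rad); the gauge stands at 6 to 11 mm (green out, no red); the crank is at rest (all of step 1 and value of joint cover below 0.025 rad and value of joint foot between 0.006 and 0.011 m and velocity of joint crank between -0.1 and 0.1 rad/s); the robot touches nothing.
Of disc_1, disc_2, disc_3 only 1 to 3 are there at a start; the rules pass over those that are not, and their reading is None.
At some moment in a run one of disc_1, disc_2, disc_3, disc_4, disc_5, washer may be knocked a few centimetres aside while the robot is not near it.
It also fails if it takes over 200 s, if anything falls off the work surface, if the arm or the gripper's body presses on something with over 40 N, if the wrist force passes 120 N, or if a joint passes its speed limit or range.

## Working session

There is one attempt and no reset: what is moved stays moved. The work goes in short steps, Python scripts to look and compute and a tool call to move; the robot and the scene stay as the last step left them, time stands still between calls to the robot, and variables do not carry over. Pictures are saved under pics/ and viewed, at most 14 in all, crops included, and the job is handed in when it is done.

Besides the shell and the picture viewer there is one more tool, called after "Request:" by a JSON object that holds its "op" and its "data". carry_out: Moves the arm, as the interface text tells. Its arguments: {"type":"object","properties":{"motion":{"type":"array","items":{"type":"array"}},"grip_force":{"type":"number"}},"required":["motion"]}

```bash
mkdir -p pics; ls
python3 - <<'E'
from workcell import ctrl
import cv2, numpy as np
np.set_printoptions(precision=4,suppress=True)
a=ctrl.get_image("top");b=ctrl.get_image("side")
cv2.imwrite("pics/top1.png",cv2.resize(a[:,:,::-1],(800,600),interpolation=cv2.INTER_CUBIC))
cv2.imwrite("pics/side1.png",cv2.resize(b[:,:,::-1],(800,600),interpolation=cv2.INTER_CUBIC))
for n in("top","side","wrist"):
  c=ctrl.get_calibration(n);print(n,np.array(c["mtx"]),np.array(c["pose"]))
s=ctrl.get_state();print(s, ctrl.grasp_offset)
E
```

```text
pics
top [[367.9655   0.     251.0491]
 [  0.     367.9655 191.9379]
 [  0.       0.       1.    ]] [[ 0.0004 -0.9904  0.1381  0.3873]
 [-1.      0.0001  0.0039  0.0978]
 [-0.0039 -0.1381 -0.9904  1.1986]
 [ 0.      0.      0.      1.    ]]
side [[387.9098   0.     250.8799]
 [  0.     387.9098 193.3999]
 [  0.       0.       1.    ]] [[-0.8474 -0.2858  0.4474  0.1074]
 [-0.5308  0.4719 -0.704   0.7662]
 [-0.0099 -0.834  -0.5516  0.6398]
 [ 0.      0.      0.      1.    ]]
wrist [[341.3308   0.     261.1667]
 [  0.     341.3308 189.4432]
 [  0.       0.       1.    ]] [[ 0.2207 -0.9209 -0.3213  0.2214]
 [-0.9753 -0.2087 -0.0717 -0.5914]
 [-0.0011  0.3292 -0.9443  0.3733]
 [ 0.      0.      0.      1.    ]]
{'time_s': 0.1, 'q': array([ 1.3254,  0.3328, -0.0647,  1.4608,  0.0216,  1.3499, -0.0885]), 'qvel': array([ 0.001 , -0.0029, -0.0004, -0.0001, -0.0011, -0.0015,  0.002 ]), 'effort': array([  0.0014, -62.6751,   0.0488, -39.2434,   0.0162,   0.0069,
         0.0001]), 'ee_pos': array([ 0.138 , -0.6092,  0.2306]), 'orientation': array([-3.1209, -0.3492,  0.0003]), 'wrist_force': array([ 0.6372,  0.5372, -0.252 ]), 'wrist_torque': array([-0.0315,  0.0025, -0.0016]), 'grasp_force': 0.0, 'width': 0.08529411365709418} 0.0187
```

View pics/top1.png

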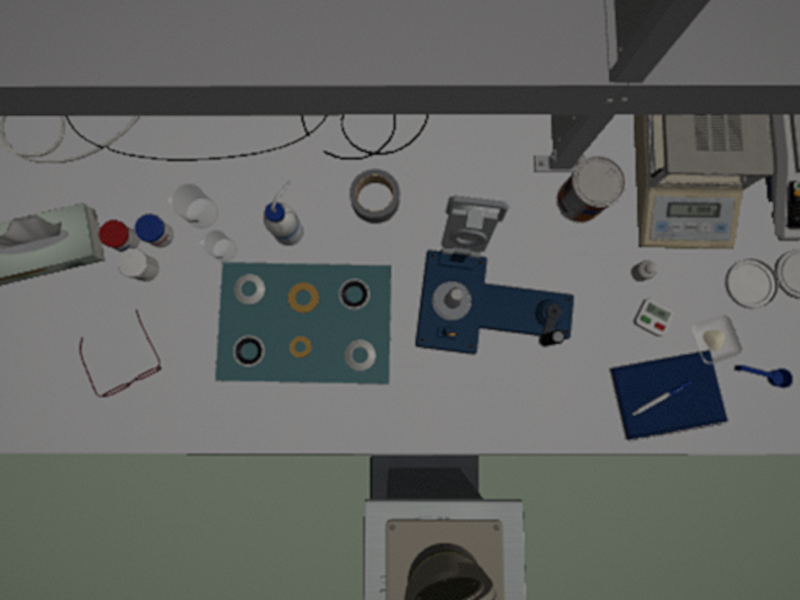

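View pics/side1.png

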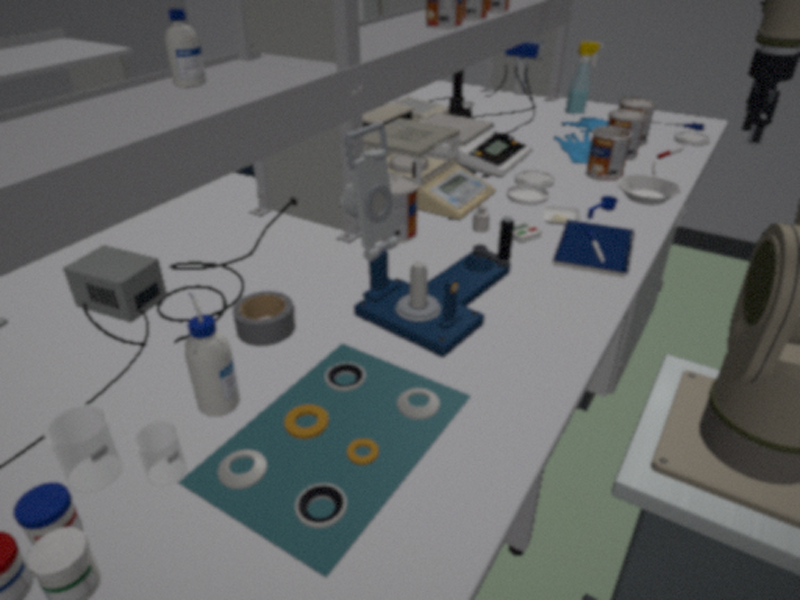

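Top view (800x600): bright, hollow-down discs at (249,289) and (360,354). Dark, hollow-up discs are at (354,294) and (248,351). 

- **Washer candidates:** brass ring (303,297) is the larger and (300,347) the smaller. The tape roll at (375,195) isn't on the mat. I'd choose (303,297).
- **Tester:** arbor base (452,300), cover standing open at (472,222), crank sleeve (557,338), hub (550,312).

```bash
cat > h.py <<'E'
from workcell import ctrl
import cv2, numpy as np
from scipy.spatial.transform import Rotation as R
np.set_printoptions(precision=4,suppress=True)
def ray(cal,uv,z):
    """pixel (512x384) -> world point at height z"""
    K=np.array(cal["mtx"]);T=np.array(cal["pose"])
    d=T[:3,:3]@np.linalg.solve(K,[uv[0],uv[1],1]); p=T[:3,3]
    return p+d*(z-p[2])/d[2]
def proj(cal,P):
    K=np.array(cal["mtx"]);T=np.array(cal["pose"])
    c=K@(T[:3,:3].T@(np.array(P)-T[:3,3])); return c[:2]/c[2]
def shot(name,out,crop=None,k=None):
    cal=ctrl.get_calibration(name); im=ctrl.get_image(name)[:,:,::-1]
    c=im if crop is None else im[crop[1]:crop[3],crop[0]:crop[2]]
    k=k or min(800/c.shape[1],600/c.shape[0])
    cv2.imwrite("pics/"+out,cv2.resize(c,None,fx=k,fy=k,interpolation=cv2.INTER_CUBIC)); 
    return cal,im,k
def goto(p,yaw=None):
    """print tool-frame shift (mm) and turn (deg) to put TCP at p, pointing down with finger line at yaw (world angle of tool y, mod pi)"""
    s=ctrl.get_state(); r=R.from_rotvec(s["orientation"])
    d=r.inv().apply(np.array(p)-s["ee_pos"])*1000
    rv=np.zeros(3)
    if yaw is not None:
        c=[]
        for a in (yaw,yaw+np.pi):
            y=np.array([np.cos(a),np.sin(a),0]);z=np.array([0,0,-1]);x=np.cross(y,z)
            c.append((r.inv()*R.from_matrix(np.c_[x,y,z])).as_rotvec(degrees=True))
        rv=min(c,key=np.linalg.norm)
    print("pos",s["ee_pos"],"shift",d.round(1),"turn",rv.round(1),"q7",s["q"][6].round(2),"t",round(s["time_s"],1))
E
python3 - <<'E'
from h import *
c=ctrl.get_calibration("top")
for n,u,z in [("b1",(249,289),.01),("b2",(360,354),.01),("d1",(354,294),.01),("d2",(248,351),.01),("W",(303,297),.008),("w",(300,347),.008),("arborbase",(452,301),.04),("arbortip",(457,295),.122),("sleeve",(558,338),.151),("hub",(550,312),.08)]:
    print(n,ray(c,np.array(u)/1.5625,z))
for zz in (0.3,): goto([0.42,0.25,0.38],0)
r=R.from_rotvec(ctrl.get_state()["orientation"]);print(r.as_matrix())
shot("top","topcrop.png",(130,110,390,260))
E
```

```text
b1 [0.5761 0.4026 0.01  ]
b2 [0.4405 0.1689 0.01  ]
d1 [0.5655 0.1825 0.01  ]
d2 [0.4466 0.4002 0.01  ]
W [0.5595 0.2894 0.008 ]
w [0.455  0.2933 0.008 ]
arborbase [ 0.5466 -0.0191  0.04  ]
arbortip [ 0.5468 -0.0204  0.122 ]
sleeve [ 0.4633 -0.1999  0.151 ]
hub [ 0.5193 -0.2064  0.08  ]
pos [ 0.138  -0.6092  0.2306] shift [ 464.9 -775.9 -148.4] turn [ -0.1  -0.  -77.2] q7 -0.09 t 0.1
[[ 0.9753  0.221  -0.0003]
 [ 0.221  -0.9753  0.0012]
 [-0.     -0.0013 -1.    ]]
```

View pics/topcrop.png

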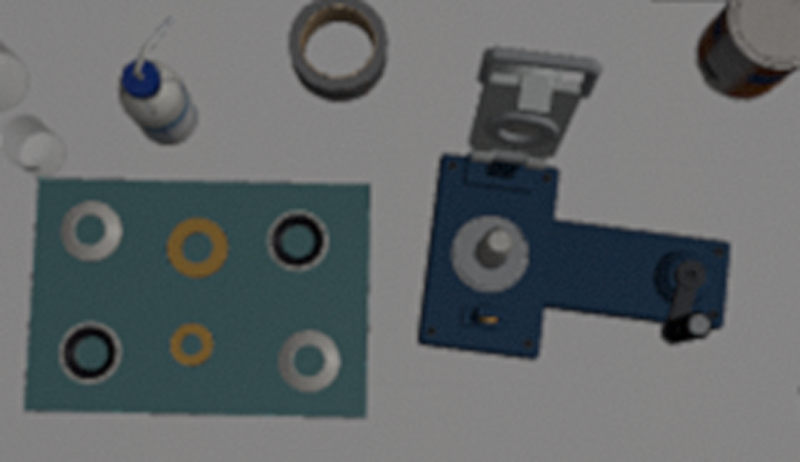

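Crop: the brass rings at (198,247) and (192,345) are about 60 and 43 px across, so the upper one is the larger and is the one I'll use. There are four discs. The order will be bright, dark, bright, dark, then washer. I'm moving to a wrist viewpoint.

Request:
{"op": "carry_out", "data": {"motion": [[[0,0,-25],[0,0,7],85],[[0,0,-25],[0,0,7],85],[[0,0,-25],[0,0,7.1],85],[[24,-29,-20],[0,0,0],85],[[24,-29,-20],[0,0,0],85]]}}

```text
time_s: 0.57
ee_pos: [0.1914, -0.5605, 0.346]
orientation: [3.133, -0.237, -0.001]
wrist_force: [0.9, 0.7, -0.5]
width: 0.0851
grasp_force: 0.0
```

Request:
{"op": "carry_out", "data": {"motion": [[[24,-30,-10],[0,0,0],85],[[24,-30,-10],[0,0,0],85],[[24,-30,-10],[0,0,0],85],[[24,-30,-10],[0,0,0],85],[[24,-30,-10],[0,0,0],85]]}}

```text
time_s: 0.98
ee_pos: [0.3342, -0.4276, 0.3959]
orientation: [3.133, -0.228, -0.0]
wrist_force: [0.7, -0.2, 0.6]
width: 0.0851
grasp_force: 0.0
```

Request:
{"op": "carry_out", "data": {"motion": [[[24,-30,0],[0,0,0],85],[[24,-30,0],[0,0,0],85],[[24,-30,0],[0,0,0],85],[[5,-40,0],[0,0,0],85],[[5,-40,0],[0,0,0],85]]}}

```text
time_s: 1.4
ee_pos: [0.4398, -0.2712, 0.3945]
orientation: [-3.132, 0.228, 0.002]
wrist_force: [0.5, 0.6, -0.3]
width: 0.0849
grasp_force: 0.0
```

Request:
{"op": "carry_out", "data": {"motion": [[[7,-40,0],[0,0,0],85],[[7,-40,0],[0,0,0],85],[[7,-40,0],[0,0,0],85],[[7,-40,0],[0,0,0],85],[[7,-40,0],[0,0,0],85]]}}

```text
time_s: 1.82
ee_pos: [0.5027, -0.0782, 0.3955]
orientation: [3.133, -0.229, 0.0]
wrist_force: [1.0, -0.1, -0.1]
width: 0.0853
grasp_force: 0.0
```

Request:
{"op": "carry_out", "data": {"motion": [[[8,-40,0],[0,0,0],85],[[8,-40,0],[0,0,0],85],[[8,-40,0],[0,0,0],85],[[8,-40,0],[0,0,0],85],[[8,-40,0],[0,0,0],85]]}}

```text
time_s: 2.23
ee_pos: [0.5715, 0.1137, 0.3954]
orientation: [3.133, -0.229, 0.0]
wrist_force: [0.3, -0.5, 0.3]
width: 0.085
grasp_force: 0.0
```

Request:
{"op": "carry_out", "data": {"motion": [[[8,-40,0],[0,0,0],85],[[4,-20,0],[0,0,0],85],[[0,0,0],[0,0,0],85],[[0,0,0],[0,0,0],85],[[0,0,0],[0,0,0],85]]}}

```text
time_s: 2.65
ee_pos: [0.5918, 0.1688, 0.3951]
orientation: [3.133, -0.229, -0.001]
wrist_force: [-0.4, -0.4, -0.9]
width: 0.0851
grasp_force: 0.0
```

Run:
```python
from h import *
cal,im,k=shot("wrist","w1.png")
np.save("w1.npy",im); import pickle; pickle.dump(cal,open("w1.pkl","wb"))
print(np.array(cal["pose"]))
goto([0.4405,0.1689,0.06],np.radians(81.6))
```

```text
[[-0.1459 -0.9341 -0.3259  0.6764]
 [-0.9893  0.1381  0.0471  0.1558]
 [ 0.001   0.3293 -0.9442  0.5379]
 [ 0.      0.      0.      1.    ]]
pos [0.5919 0.1683 0.3954] shift [-150.    21.4  335.4] turn [ 0. -0. -0.] q7 -2.21 t 2.7
```

View pics/w1.png

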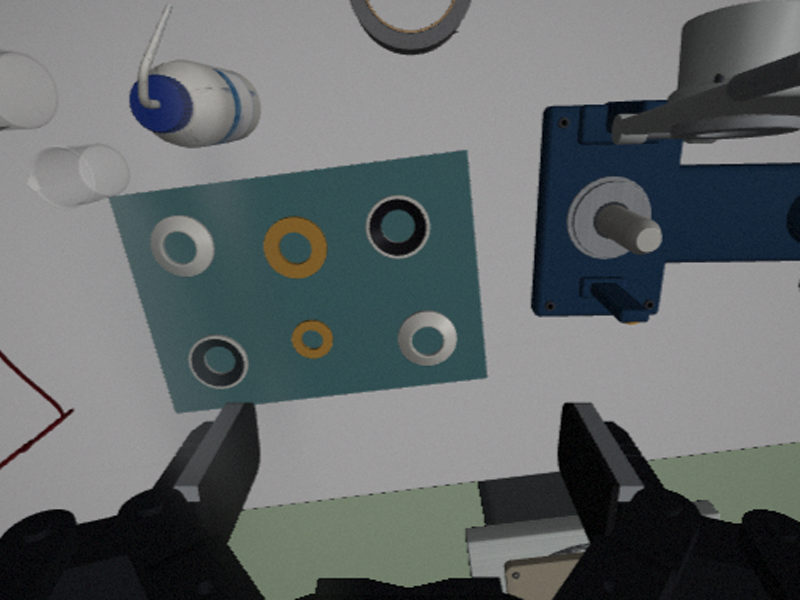

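Wrist view (800x600): bright discs at (182,246) and (428,338); dark discs at (398,226) and (218,361). The large brass washer is at (295,247) and the small one at (312,339). Table centre is about (610,217) and arbor tip (649,236). The tester's edges line up with the tool.

```bash
cat > meas.py <<'E'
from h import *
def blobs(im,cal,guess,half=34):
    """guess: list (name,(u,v) 512-px, z) -> world centre from ellipse fit of non-teal blob"""
    hsv=cv2.cvtColor(np.ascontiguousarray(im),cv2.COLOR_BGR2HSV)
    teal=cv2.inRange(hsv,(80,60,20),(105,255,255))
    out={}
    for n,(u,v),z in guess:
        m=cv2.bitwise_not(teal); n_,lab,st,ce=cv2.connectedComponentsWithStats(m)
        best=None
        cs,_=cv2.findContours(m,cv2.RETR_EXTERNAL,cv2.CHAIN_APPROX_NONE)
        cs,_h=cv2.findContours(m,cv2.RETR_LIST,cv2.CHAIN_APPROX_NONE)
        for c in cs:
            if len(c)<40 or len(c)>400: continue
            e=cv2.fitEllipse(c)
            if np.hypot(e[0][0]-u,e[0][1]-v)<12 and (best is None or e[1][1]>best[1][1]): best=e
        if best: 
            out[n]=ray(cal,best[0],z); print(n,np.array(best[0]),np.array(best[1]),out[n])
        else: print(n,"none")
    return out
E
python3 - <<'E'
from meas import *
import pickle
im=np.load("w1.npy");cal=pickle.load(open("w1.pkl","rb"));k=1.5625
g=[("b1",(182,246),.003),("b2",(428,338),.003),("d1",(398,226),.01),("d2",(218,361),.01),("W",(295,247),.005),("w",(312,339),.005)]
blobs(im,cal,[(n,(u/k,v/k),z) for n,(u,v),z in g])
for n,u,z in [("table",(610,217),.04),("tip",(649,236),.122)]: print(n,ray(cal,np.array(u)/k,z))
hsv=cv2.cvtColor(im,cv2.COLOR_BGR2HSV);print(hsv[190,200],hsv[180,240])
shot_=cv2.imwrite("pics/w1c.png",cv2.resize(im[60:215,330:512],None,fx=3.8,fy=3.8,interpolation=cv2.INTER_CUBIC))
E
```

```text
b1 [114.9501 157.9663] [18.2166 22.2412] [0.5792 0.4072 0.003 ]
b2 [273.0949 215.9384] [34.9096 37.7895] [0.4415 0.1694 0.003 ]
d1 [254.2499 144.8483] [40.2962 41.033 ] [0.569  0.1821 0.01  ]
d2 [139.22   231.0433] [33.8386 39.1223] [0.4502 0.3994 0.01  ]
W [188.5572 157.9196] [39.2388 41.5173] [0.5624 0.2897 0.005 ]
w [199.5035 216.6071] [24.6533 26.7848] [0.4594 0.2933 0.005 ]
table [ 0.5547 -0.0187  0.04  ]
tip [ 0.5548 -0.0203  0.122 ]
[91 96 82] [91 88 81]
```

View pics/w1c.png

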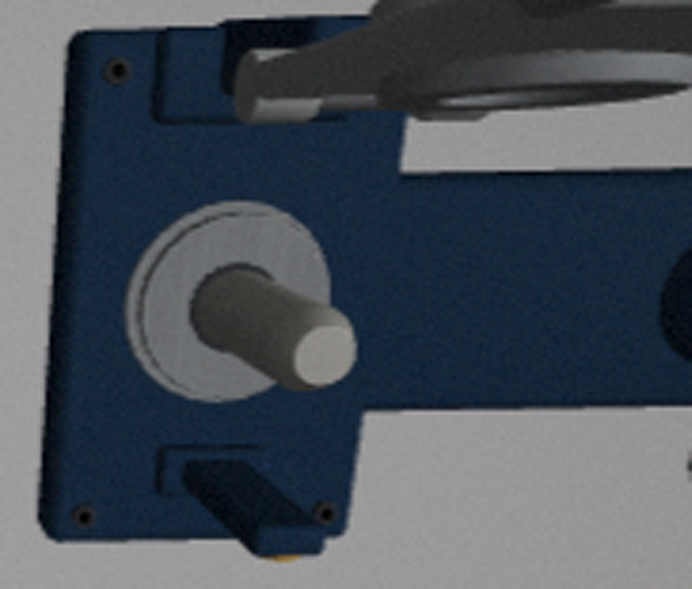

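Request:
{"op": "carry_out", "data": {"motion": [[[-16,2,32],[0,0,0],85],[[-16,2,32],[0,0,0],85],[[-16,2,32],[0,0,0],85],[[-16,2,32],[0,0,0],85],[[-16,2,32],[0,0,0],85]]}}

```text
time_s: 3.12
ee_pos: [0.5104, 0.1693, 0.2344]
orientation: [3.132, -0.233, 0.002]
wrist_force: [1.1, -0.0, 0.3]
width: 0.085
grasp_force: 0.0
```

Request:
{"op": "carry_out", "data": {"motion": [[[-16,2,32],[0,0,0],85],[[-16,3,32],[0,0,0],85],[[-17,3,32],[0,0,0],85],[[-20,3,40],[0,0,0],85],[[0,0,0],[0,0,0],85]]}}

```text
time_s: 3.53
ee_pos: [0.4359, 0.1668, 0.096]
orientation: [3.127, -0.229, -0.015]
wrist_force: [-1.6, 0.1, -0.1]
width: 0.0847
grasp_force: 0.0
```

Run:
```python
from meas import *
s=ctrl.get_state()
cal,im,k=shot("wrist","w2.png")
goto([0.4415,0.1694,0.02],np.radians(81.6))
u=proj(cal,[0.4415,0.1694,.003]);print(u*k)
blobs(im,cal,[("b2",u,.003)])
```

```text
pos [0.4393 0.1678 0.0994] shift [ 2.3 -2.2 79.4] turn [ 0.2  0.3 -0. ] q7 -2.3 t 3.6
[397.9538 290.6858]
b2 [254.0978 184.5365] [85.1171 88.9891] [0.4427 0.1696 0.003 ]
```

View pics/w2.png

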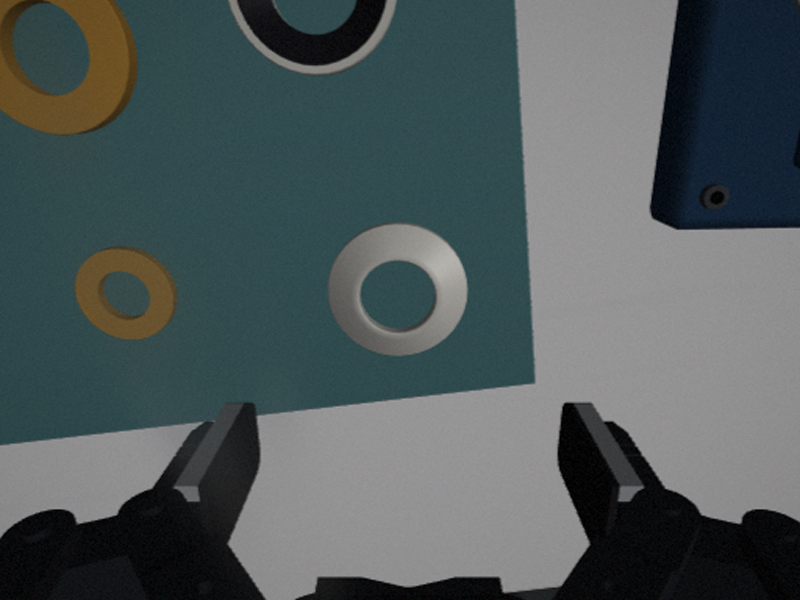

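The disc is at (398,290), nearly under the finger midline (409). Descending.

Request:
{"op": "carry_out", "data": {"motion": [[[3,-2,30],[0,0,0],76],[[0,0,30],[0,0,0],76],[[0,0,25],[0,0,0],76],[[0,0,12],[0,0,0],76],[[0,0,0],[0,0,0],76]]}}

```text
time_s: 4.0
ee_pos: [0.446, 0.1709, 0.0042]
orientation: [3.132, -0.231, -0.003]
wrist_force: [-0.4, -0.1, 0.1]
width: 0.076
grasp_force: 0.0
```

Run:
```python
from h import *
goto([0.4427,0.1696,-0.005],np.radians(81.6))
```

```text
pos [0.446  0.1709 0.0042] shift [-3.   1.8  9.2] turn [ 0.1  0.1 -0. ] q7 -2.42 t 4.0
```

Request:
{"op": "carry_out", "data": {"motion": [[[-3,2,5],[0,0,0],76],[[0,0,4],[0,0,0],76],[[0,0,0],[0,0,0],76],[[0,0,0],[0,0,0],55],[[0,0,0],[0,0,0],55]], "grip_force": 40}}

```text
time_s: 4.42
ee_pos: [0.4435, 0.1704, -0.0023]
orientation: [3.133, -0.229, 0.002]
wrist_force: [-5.2, -3.6, 15.9]
width: 0.0613
grasp_force: 39.7
```

Request:
{"op": "carry_out", "data": {"motion": [[[0,0,0],[0,0,0],50],[[0,0,0],[0,0,0],50],[[0,0,0],[0,0,0],50]]}}

```text
time_s: 4.67
ee_pos: [0.4435, 0.1704, -0.0023]
orientation: [3.133, -0.229, 0.002]
wrist_force: [-4.9, -3.2, 15.4]
width: 0.0614
grasp_force: 39.8
```

Request:
{"op": "carry_out", "data": {"motion": [[[0,0,-20],[0,0,0],50],[[0,0,-30],[0,0,0],50],[[0,0,-30],[0,0,0],50],[[0,0,-20],[0,0,0],50],[[0,0,0],[0,0,0],50]]}}

```text
time_s: 5.08
ee_pos: [0.4452, 0.1715, 0.1008]
orientation: [-3.132, 0.228, -0.011]
wrist_force: [0.2, 0.9, -0.6]
width: 0.0614
grasp_force: 44.1
```

Run:
```python
from h import *
cal,im,k=shot("wrist","w3.png")
goto([0.555,-0.019,0.17],np.radians(81.6)); s=ctrl.get_state(); print(s["width"],s["wrist_force"])
```

```text
pos [0.4443 0.1709 0.0986] shift [137.4 171.7 -70.9] turn [-0.1 -0.3  0.1] q7 -2.31 t 5.1
0.061134465671846196 [ 0.2065  0.1447 -1.1781]
```

View pics/w3.png

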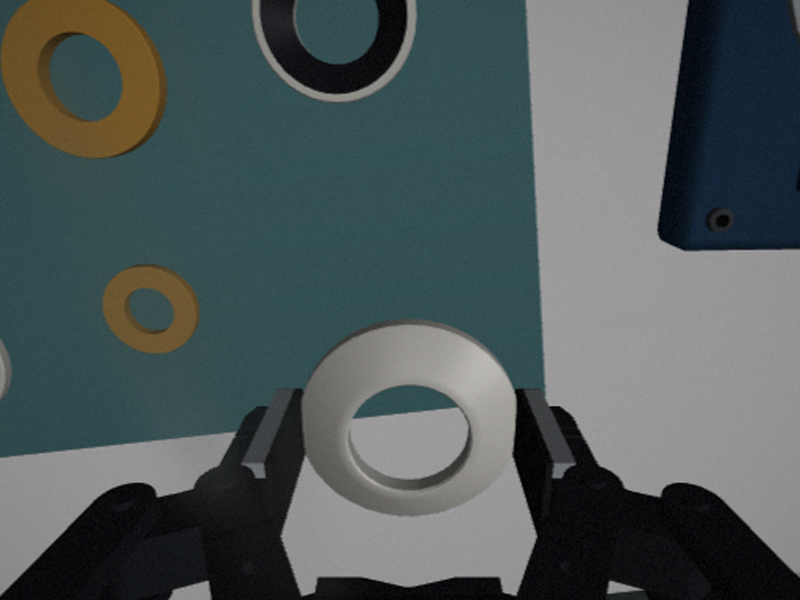

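Disc 1 is held level at the fingertips with its bore at (410,434). I'm flipping the wrist 180° so the camera side faces away from the cover and joint 7 has range.

Request:
{"op": "carry_out", "data": {"motion": [[[0,0,-18],[0,0,-7.1],50],[[0,0,-18],[0,0,-7.1],50],[[0,0,-18],[0,0,-7.1],50],[[0,0,-18],[0,0,-7.1],50],[[0,0,-18],[0,0,-7.1],50]]}}

```text
time_s: 5.55
ee_pos: [0.4422, 0.1702, 0.1861]
orientation: [3.051, 0.747, -0.002]
wrist_force: [0.1, 0.9, -0.5]
width: 0.0613
grasp_force: 44.2
```

Request:
{"op": "carry_out", "data": {"motion": [[[0,0,0],[0,0,-7.1],50],[[0,0,0],[0,0,-7.1],50],[[0,0,0],[0,0,-7.1],50],[[0,0,0],[0,0,-7.1],50],[[0,0,0],[0,0,-7.1],50]]}}

```text
time_s: 5.97
ee_pos: [0.4423, 0.1701, 0.1853]
orientation: [-2.678, -1.642, 0.002]
wrist_force: [-0.6, -0.5, -2.2]
width: 0.061
grasp_force: 44.2
```

Request:
{"op": "carry_out", "data": {"motion": [[[0,0,0],[0,0,-7.1],50],[[0,0,0],[0,0,-7.1],50],[[0,0,0],[0,0,-7.1],50],[[0,0,0],[0,0,-7.1],50],[[0,0,0],[0,0,-7.1],50]]}}

```text
time_s: 6.38
ee_pos: [0.4423, 0.1702, 0.1853]
orientation: [-2.05, -2.38, 0.002]
wrist_force: [0.1, -0.6, -1.6]
width: 0.0612
grasp_force: 44.2
```

Request:
{"op": "carry_out", "data": {"motion": [[[0,0,0],[0,0,-7.1],50],[[0,0,0],[0,0,-7.1],50],[[0,0,0],[0,0,-7.1],50],[[0,0,0],[0,0,-7.1],50],[[0,0,0],[0,0,-7.1],50]]}}

```text
time_s: 6.8
ee_pos: [0.4423, 0.1702, 0.1853]
orientation: [-1.227, -2.891, 0.001]
wrist_force: [0.4, 0.3, -1.1]
width: 0.0612
grasp_force: 44.2
```

Request:
{"op": "carry_out", "data": {"motion": [[[0,0,0],[0,0,-7.1],50],[[0,0,0],[0,0,-7.1],50],[[0,0,0],[0,0,-7.1],50],[[0,0,0],[0,0,-7.1],50],[[0,0,0],[0,0,-7.1],50]]}}

```text
time_s: 7.22
ee_pos: [0.4423, 0.1702, 0.1853]
orientation: [-0.287, -3.127, 0.001]
wrist_force: [-0.1, -0.5, -0.3]
width: 0.0609
grasp_force: 44.2
```

Run:
```python
from h import *
goto([0.555,-0.019,0.17],np.radians(81.6))
```

```text
pos [0.4423 0.1702 0.1853] shift [-145.3 -165.5   15.3] turn [-0.  -0.1 -2.1] q7 0.85 t 7.2
```

Request:
{"op": "carry_out", "data": {"motion": [[[0,0,0],[0,0,-2.1],50],[[-20,-24,0],[0,0,0],50],[[-20,-24,0],[0,0,0],50],[[-20,-24,0],[0,0,0],50],[[-20,-24,0],[0,0,0],50]]}}

```text
time_s: 7.63
ee_pos: [0.5074, 0.0618, 0.1853]
orientation: [-0.239, -3.132, 0.001]
wrist_force: [0.7, 0.7, -1.0]
width: 0.061
grasp_force: 44.2
```

Request:
{"op": "carry_out", "data": {"motion": [[[-20,-24,5],[0,0,0],50],[[-20,-24,5],[0,0,0],50],[[-20,-22,5],[0,0,0],50],[[0,0,0],[0,0,0],50],[[0,0,0],[0,0,0],50]]}}

```text
time_s: 8.05
ee_pos: [0.5557, -0.0165, 0.1695]
orientation: [-0.244, -3.13, -0.001]
wrist_force: [-0.6, 1.4, -1.9]
width: 0.0612
grasp_force: 44.2
```

Run:
```python
from h import *
cal,im,k=shot("wrist","w4.png")
goto([0.555,-0.019,0.17],np.radians(81.6))
s=ctrl.get_state();p=s["ee_pos"]
print(proj(cal,p+[0,0,.0153])*k,proj(cal,[.5548,-.0203,.122])*k)
```

```text
pos [ 0.5554 -0.0148  0.1701] shift [-0.3 -4.2  0.1] turn [ 0.  -0.1 -0.4] q7 1.17 t 8.1
[416.761  431.4994] [400.1322 339.7801]
```

View pics/w4.png

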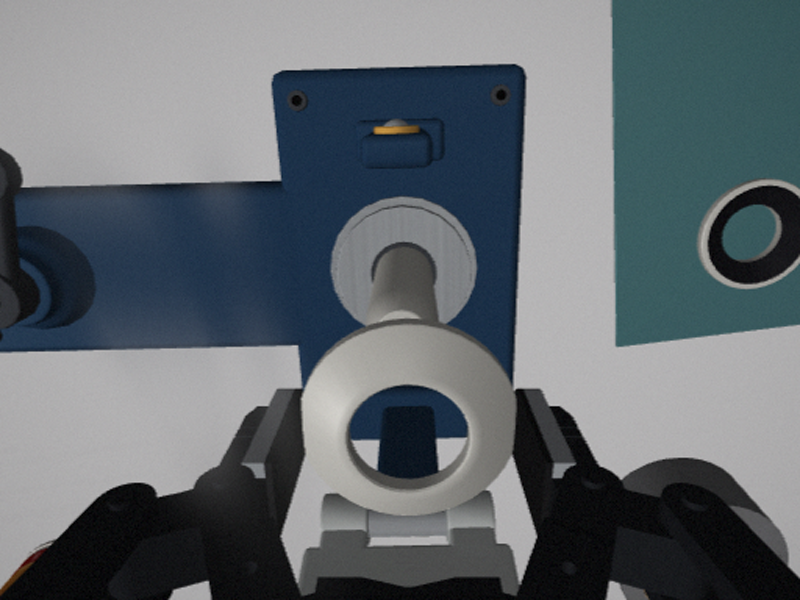

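The disc bore centre is at (410,433), the table centre at about (403.5,264), and the arbor's tip lies behind the disc's near rim.

Run:
```python
from h import *
cal=ctrl.get_calibration("wrist");im=cv2.imread("pics/w4.png");k=1.5625
s=ctrl.get_state();p=s["ee_pos"]
print("disc",ray(cal,np.array((409.5,432))/k,p[2]+.0153),p)
for uv in [(403.5,262),(403.5,265)]: print("table",ray(cal,np.array(uv)/k,.04))
cv2.imwrite("pics/w4c.png",cv2.resize(im[180:520,290:530],None,fx=2.2,fy=1.75,interpolation=cv2.INTER_CUBIC))
```

```text
disc [ 0.5553 -0.0152  0.1854] [ 0.5554 -0.0148  0.1701]
table [ 0.5463 -0.0166  0.04  ]
table [ 0.5479 -0.0169  0.04  ]
```

View pics/w4c.png

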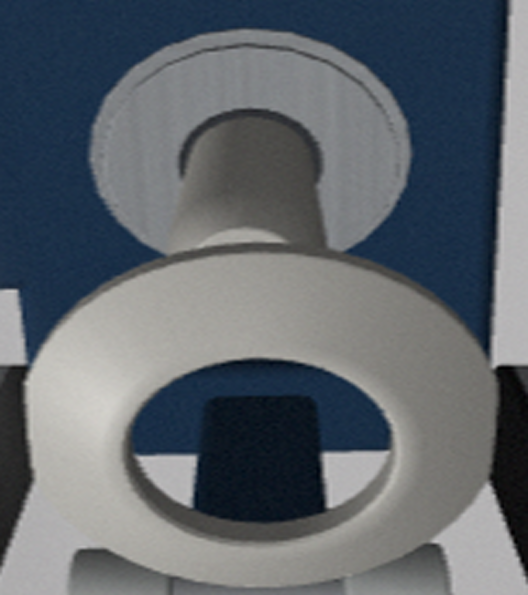

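Run:
```python
from h import *
from scipy.optimize import least_squares
cal=ctrl.get_calibration("wrist");k=1.5625
tx=np.array([.989,-.146,0]);ty=np.array([.146,.989,0])
def f(a):
    c=np.array([a[0],a[1],.04]); th=np.linspace(0,2*np.pi,181)
    P=np.array([proj(cal,c+.036*(np.cos(t)*tx+np.sin(t)*ty))*k for t in th])
    return np.array([P[:,0].min()-331,P[:,0].max()-477,P[:,1].min()-205.7])
r=least_squares(f,[.55,-.02]);print("table",r.x,r.fun)
t=ray(cal,np.array((400.5,311))/k,.122);print("tip",t+.0105*tx)
```

```text
table [ 0.5522 -0.0173] [ 5.4875 -5.4853 -0.4353]
tip [ 0.5534 -0.0181  0.122 ]
```

Request:
{"op": "carry_out", "data": {"motion": [[[2,-3,15],[0,0,-0.4],50],[[0,0,25],[0,0,0],50],[[0,0,12],[0,0,0],50],[[0,0,0],[0,0,0],50],[[0,0,0],[0,0,0],50]]}}

```text
time_s: 8.52
ee_pos: [0.553, -0.0167, 0.1192]
orientation: [-0.226, -3.132, -0.0]
wrist_force: [0.6, -0.4, 0.0]
width: 0.0614
grasp_force: 44.2
```

Request:
{"op": "carry_out", "data": {"motion": [[[0,0,8],[0,0,0],50],[[0,0,0],[0,0,0],50]]}}

```text
time_s: 8.68
ee_pos: [0.5535, -0.0174, 0.1111]
orientation: [0.228, 3.133, -0.0]
wrist_force: [-0.3, -0.9, -1.3]
width: 0.0615
grasp_force: 44.2
```

Nose entering without force. Continue down, watching it.

Request:
{"op": "carry_out", "data": {"motion": [[[0,0,8],[0,0,0],50],[[0,0,6],[0,0,0],50],[[0,0,0],[0,0,0],50]]}}

```text
time_s: 8.93
ee_pos: [0.5525, -0.0179, 0.0961]
orientation: [-0.229, -3.131, 0.001]
wrist_force: [-2.5, -1.5, -1.2]
width: 0.0613
grasp_force: 46.0
```

Run:
```python
from h import *
cal,im,k=shot("wrist","w5.png",(160,180,360,330))
s=ctrl.get_state();print(s["ee_pos"],s["wrist_force"],s["wrist_torque"])
```

```text
[ 0.5526 -0.0179  0.0963] [-3.1001 -1.4397 -2.1528] [-0.2442  0.5512  0.0004]
```

View pics/w5.png

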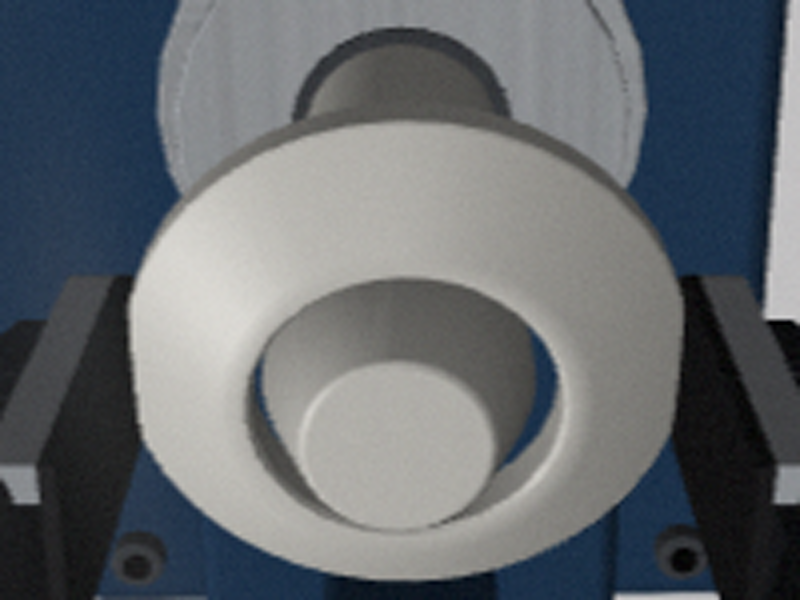

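The nose is inside the bore, centred sideways, and touching lightly in front. I'll nudge 1 mm towards the robot and continue.

Request:
{"op": "carry_out", "data": {"motion": [[[1.3,-0.5,0],[0,0,0],50],[[0,0,8],[0,0,0],50],[[0,0,0],[0,0,0],50]]}}

```text
time_s: 9.23
ee_pos: [0.5516, -0.0181, 0.0882]
orientation: [-0.229, -3.133, 0.0]
wrist_force: [-0.3, -0.6, -1.6]
width: 0.0611
grasp_force: 46.0
```

Request:
{"op": "carry_out", "data": {"motion": [[[0,0,12],[0,0,0],50],[[0,0,12],[0,0,0],50],[[0,0,0],[0,0,0],50]]}}

```text
time_s: 9.48
ee_pos: [0.5511, -0.018, 0.0631]
orientation: [-0.228, -3.131, -0.0]
wrist_force: [-0.6, -1.2, -0.4]
width: 0.0611
grasp_force: 46.0
```

Request:
{"op": "carry_out", "data": {"motion": [[[0,0,6],[0,0,0],50],[[0,0,0],[0,0,0],50],[[0,0,0],[0,0,0],80],[[0,0,0],[0,0,0],80],[[0,0,0],[0,0,0],80]]}}

```text
time_s: 9.9
ee_pos: [0.5528, -0.0178, 0.0598]
orientation: [0.228, 3.132, 0.0]
wrist_force: [0.4, 0.4, -0.6]
width: 0.0801
grasp_force: 0.0
```

Request:
{"op": "carry_out", "data": {"motion": [[[0,0,-20],[0,0,0],80],[[0,0,-30],[0,0,0],80],[[0,0,-35],[0,0,0],80],[[0,0,-30],[0,0,0],80],[[0,0,0],[0,0,0],80]]}}

```text
time_s: 10.32
ee_pos: [0.5553, -0.0172, 0.1807]
orientation: [0.227, 3.124, -0.0]
wrist_force: [1.3, -0.3, 0.1]
width: 0.0799
grasp_force: 0.0
```

Run:
```python
from meas import *
cal,im,k=shot("wrist","w6.png",(150,60,512,330),2.2)
s=ctrl.get_state();print(s["ee_pos"],s["wrist_force"])
u=proj(cal,[.569,.1821,.01]);print(u)
blobs(im,cal,[("d1",u,.01)])
goto([0.569,.1821,0.1],np.radians(81.6))
```

```text
[ 0.5542 -0.0176  0.1778] [-0.1271 -0.1823 -0.7256]
[475.7356 147.2992]
d1 [476.6835 146.8026] [63.3242 76.2095] [0.5686 0.1829 0.01  ]
pos [ 0.5542 -0.0176  0.1778] shift [ 14.8 199.7  77.7] turn [-0.   0.4  0.1] q7 1.19 t 10.4
```

View pics/w6.png

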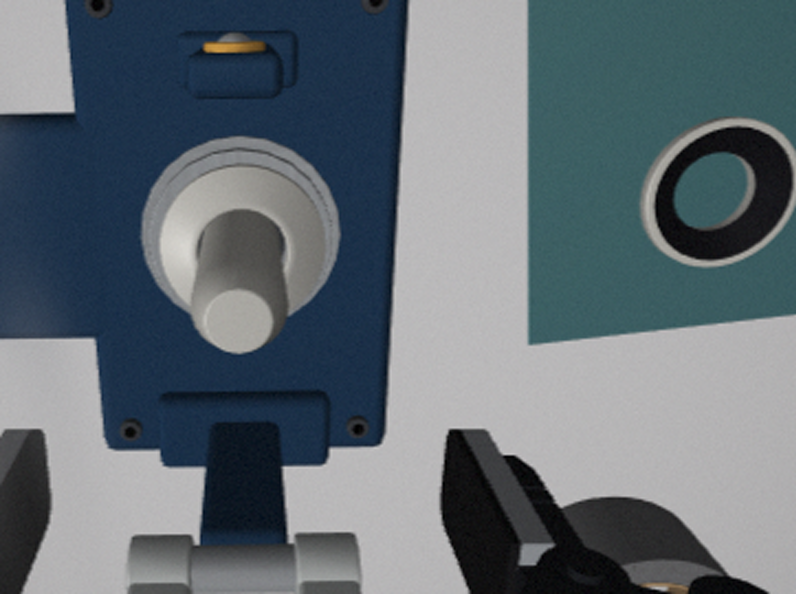

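Disc 1 sits flat on the table around the arbor at (240,225). Going to the dark disc 2.

Request:
{"op": "carry_out", "data": {"motion": [[[3,40,0],[0,0,0],80],[[3,40,0],[0,0,0],80],[[3,40,15],[0,0,0],80],[[3,40,25],[0,0,0],80],[[3,40,35],[0,0,0],80]]}}

```text
time_s: 10.78
ee_pos: [0.5656, 0.1705, 0.1102]
orientation: [0.227, 3.131, 0.002]
wrist_force: [0.5, -0.9, 0.9]
width: 0.0801
grasp_force: 0.0
```

Request:
{"op": "carry_out", "data": {"motion": [[[0,0,0],[0,0,0],80],[[0,0,0],[0,0,0],80],[[0,0,0],[0,0,0],80]]}}

```text
time_s: 11.03
ee_pos: [0.5652, 0.1673, 0.1097]
orientation: [-0.228, -3.133, 0.001]
wrist_force: [-0.1, -0.7, -0.1]
width: 0.08
grasp_force: 0.0
```

Run:
```python
from meas import *
cal=ctrl.get_calibration("wrist");im=ctrl.get_image("wrist")[:,:,::-1]
u=proj(cal,[.5686,.1829,.01]);print(u)
r=blobs(im,cal,[("d1",u,.0105)])
p=list(r.values())[0]; goto([p[0],p[1],0.004],np.radians(81.6))
```

```text
[283.4916 190.8996]
d1 [282.8131 191.1083] [81.4585 85.9665] [0.5685 0.1824 0.0105]
pos [0.5657 0.1665 0.1103] shift [ -0.4  16.1 106.3] turn [-0.  0. -0.] q7 0.78 t 11.1
```

Request:
{"op": "carry_out", "data": {"motion": [[[0,16,25],[0,0,0],80],[[0,0,30],[0,0,0],78],[[0,0,30],[0,0,0],76],[[0,0,21],[0,0,0],76],[[0,0,0],[0,0,0],76]]}}

```text
time_s: 11.5
ee_pos: [0.566, 0.1805, 0.0007]
orientation: [-0.232, -3.129, 0.004]
wrist_force: [-1.0, -1.2, 0.6]
width: 0.0756
grasp_force: 0.0
```

Request:
{"op": "carry_out", "data": {"motion": [[[0,0,0],[0,0,0],76],[[0,0,0],[0,0,0],76],[[0,0,0],[0,0,0],50],[[0,0,0],[0,0,0],50],[[0,0,0],[0,0,0],50]]}}

```text
time_s: 11.92
ee_pos: [0.569, 0.1835, 0.0069]
orientation: [0.229, 3.13, 0.0]
wrist_force: [-2.9, -2.9, 10.5]
width: 0.061
grasp_force: 40.6
```

Request:
{"op": "carry_out", "data": {"motion": [[[0,0,0],[0,0,0],50],[[0,0,-30],[0,0,0],50],[[0,0,-35],[0,0,0],50],[[0,0,-35],[0,0,0],50],[[0,-10,-35],[0,0,0],50]]}}

```text
time_s: 12.33
ee_pos: [0.5658, 0.1756, 0.1422]
orientation: [0.224, 3.132, 0.002]
wrist_force: [1.1, 1.1, -0.6]
width: 0.0606
grasp_force: 43.4
```

Run:
```python
from h import *
goto([0.5515,-0.018,0.165],np.radians(81.6));s=ctrl.get_state();print(s["width"],s["wrist_force"])
```

```text
pos [0.5658 0.1756 0.1422] shift [ -13.5 -193.7  -23.1] turn [0.1 0.1 0.2] q7 0.79 t 12.3
0.060555587486459575 [ 1.1132  1.1382 -0.614 ]
```

Request:
{"op": "carry_out", "data": {"motion": [[[-3,-39,-14],[0,0,0],50],[[-3,-39,-13],[0,0,0],50],[[-3,-39,0],[0,0,0],50],[[-3,-39,0],[0,0,0],50],[[-2,-30,0],[0,0,0],50]]}}

```text
time_s: 12.75
ee_pos: [0.553, -0.0162, 0.1678]
orientation: [0.232, 3.131, -0.003]
wrist_force: [0.6, 0.3, -2.2]
width: 0.0601
grasp_force: 43.5
```

Request:
{"op": "carry_out", "data": {"motion": [[[0,-3,0],[0,0,0],50],[[0,0,0],[0,0,0],50],[[0,0,0],[0,0,0],50]]}}

```text
time_s: 13.0
ee_pos: [0.5528, -0.0147, 0.1672]
orientation: [0.228, 3.132, 0.0]
wrist_force: [0.2, -0.5, -1.1]
width: 0.0602
grasp_force: 43.5
```

Run:
```python
from h import *
goto([0.5515,-0.018,0.13],np.radians(81.6));s=ctrl.get_state();print(s["width"],s["wrist_force"])
```

```text
pos [ 0.5528 -0.0147  0.1672] shift [ 0.8 -3.4 37.1] turn [0.  0.1 0.1] q7 1.17 t 13.0
0.060180682153347966 [ 0.2344 -0.4851 -1.0943]
```

Request:
{"op": "carry_out", "data": {"motion": [[[0.8,-3.4,25],[0,0,0],50],[[0,0,12],[0,0,0],50],[[0,0,8],[0,0,0],50],[[0,0,0],[0,0,0],50]]}}

```text
time_s: 13.33
ee_pos: [0.5502, -0.0174, 0.1196]
orientation: [-0.225, -3.131, -0.001]
wrist_force: [0.5, -0.4, -0.6]
width: 0.0605
grasp_force: 43.7
```

Request:
{"op": "carry_out", "data": {"motion": [[[0,0,10],[0,0,0],50],[[0,0,0],[0,0,0],50],[[0,0,0],[0,0,0],50]]}}

```text
time_s: 13.58
ee_pos: [0.5513, -0.0183, 0.1112]
orientation: [-0.228, -3.133, -0.0]
wrist_force: [-0.1, -1.5, -0.9]
width: 0.0602
grasp_force: 43.7
```

Request:
{"op": "carry_out", "data": {"motion": [[[0,0,10],[0,0,0],50],[[0,0,0],[0,0,0],50]]}}

```text
time_s: 13.75
ee_pos: [0.5508, -0.0188, 0.1]
orientation: [-0.228, -3.132, 0.0]
wrist_force: [-0.4, -0.3, -1.7]
width: 0.0605
grasp_force: 43.7
```

Request:
{"op": "carry_out", "data": {"motion": [[[0,0,12],[0,0,0],50],[[0,0,8],[0,0,0],50],[[0,0,0],[0,0,0],50]]}}

```text
time_s: 14.0
ee_pos: [0.5501, -0.0188, 0.079]
orientation: [-0.228, -3.131, -0.0]
wrist_force: [-0.2, 0.1, -1.2]
width: 0.0605
grasp_force: 43.6
```

Request:
{"op": "carry_out", "data": {"motion": [[[0,0,10],[0,0,0],50],[[0,0,6],[0,0,0],50],[[0,0,0],[0,0,0],50],[[0,0,0],[0,0,0],80],[[0,0,0],[0,0,0],80]]}}

```text
time_s: 14.42
ee_pos: [0.5515, -0.0186, 0.0655]
orientation: [0.228, 3.133, 0.0]
wrist_force: [0.6, -0.3, 0.4]
width: 0.0795
grasp_force: 0.0
```

Request:
{"op": "carry_out", "data": {"motion": [[[0,0,0],[0,0,0],80],[[0,0,-35],[0,0,0],80],[[0,0,-40],[0,0,0],80],[[0,0,-40],[0,0,0],80],[[0,0,0],[0,0,0],80]]}}

```text
time_s: 14.83
ee_pos: [0.5549, -0.0178, 0.1883]
orientation: [0.227, 3.122, -0.001]
wrist_force: [1.1, 0.1, 0.7]
width: 0.0803
grasp_force: 0.0
```

Run:
```python
from meas import *
cal,im,k=shot("wrist","w7.png",(190,60,330,230),2)
goto([0.579,.407,0.25],np.radians(81.6))
t=ctrl.get_image("top")[:,:,::-1];ct=ctrl.get_calibration("top")
blobs(t,ct,[(n,(u/1.5625,v/1.5625),z) for n,u,v,z in [("b1",249,289,.003),("d2",248,351,.01),("W",303,297,.005)]])
```

```text
pos [ 0.5537 -0.0183  0.1848] shift [ 36.1 424.5 -65.5] turn [-0.   0.4  0.1] q7 1.19 t 14.9
b1 [159.2958 184.664 ] [19.2898 20.3176] [0.5782 0.4047 0.003 ]
d2 [158.9236 224.1671] [20.0675 20.7048] [0.4481 0.3996 0.01  ]
W [193.7188 190.0272] [20.0312 20.2618] [0.5601 0.2905 0.005 ]
```

Request:
{"op": "carry_out", "data": {"motion": [[[3,38,0],[0,0,0],80],[[3,38,0],[0,0,0],80],[[3,38,0],[0,0,0],80],[[3,38,0],[0,0,0],80],[[3,38,0],[0,0,0],80]]}}

```text
time_s: 15.35
ee_pos: [0.5633, 0.1728, 0.179]
orientation: [-0.229, -3.132, 0.001]
wrist_force: [1.3, 0.7, 0.2]
width: 0.0801
grasp_force: 0.0
```

Request:
{"op": "carry_out", "data": {"motion": [[[3,38,0],[0,0,0],80],[[3,38,0],[0,0,0],80],[[3,38,20],[0,0,0],80],[[3,38,20],[0,0,0],80],[[3,38,20],[0,0,0],80]]}}

```text
time_s: 15.77
ee_pos: [0.5759, 0.3594, 0.1198]
orientation: [-0.228, -3.132, 0.002]
wrist_force: [1.1, -0.7, 1.8]
width: 0.0799
grasp_force: 0.0
```

Request:
{"op": "carry_out", "data": {"motion": [[[3,38,20],[0,0,0],80],[[0,0,0],[0,0,0],80],[[0,0,0],[0,0,0],80],[[0,0,0],[0,0,0],80]]}}

```text
time_s: 16.1
ee_pos: [0.5785, 0.3944, 0.1014]
orientation: [-0.227, -3.132, 0.002]
wrist_force: [-0.1, -0.9, -0.1]
width: 0.0799
grasp_force: 0.0
```

Run:
```python
from meas import *
cal=ctrl.get_calibration("wrist");im=ctrl.get_image("wrist")[:,:,::-1]
u=proj(cal,[.579,.406,.003]);print(u)
r=blobs(im,cal,[("b1",u,.003)])
p=list(r.values())[0]; goto([p[0],p[1],0],np.radians(81.6))
```

```text
[277.8639 188.6278]
b1 [274.9973 190.4533] [82.2195 86.4301] [0.5801 0.4037 0.003 ]
pos [0.5794 0.3936 0.1024] shift [  0.7  10.2 102.4] turn [-0.1  0.   0. ] q7 0.45 t 16.1
```

Request:
{"op": "carry_out", "data": {"motion": [[[1,10,25],[0,0,0],78],[[0,0,30],[0,0,0],76],[[0,0,30],[0,0,0],76],[[0,0,16],[0,0,0],76],[[0,0,0],[0,0,0],76]]}}

```text
time_s: 16.57
ee_pos: [0.5787, 0.4016, -0.0018]
orientation: [-0.231, -3.13, 0.007]
wrist_force: [-0.3, -0.5, -0.2]
width: 0.0756
grasp_force: 0.0
```

Request:
{"op": "carry_out", "data": {"motion": [[[0,0,4],[0,0,0],76],[[0,0,0],[0,0,0],76],[[0,0,0],[0,0,0],76],[[0,0,0],[0,0,0],50],[[0,0,0],[0,0,0],50]]}}

```text
time_s: 16.98
ee_pos: [0.5802, 0.4054, 0.0003]
orientation: [0.229, 3.131, 0.002]
wrist_force: [-3.3, -3.5, 9.3]
width: 0.0607
grasp_force: 41.1
```

Request:
{"op": "carry_out", "data": {"motion": [[[0,0,0],[0,0,0],50],[[0,0,0],[0,0,0],50]]}}

```text
time_s: 17.15
ee_pos: [0.5802, 0.4053, 0.0003]
orientation: [0.229, 3.131, 0.002]
wrist_force: [-2.4, -3.5, 10.2]
width: 0.0609
grasp_force: 40.8
```

Request:
{"op": "carry_out", "data": {"motion": [[[0,0,-30],[0,0,0],50],[[0,0,-40],[0,0,0],50],[[0,0,-40],[0,0,0],50],[[0,-10,-35],[0,0,0],50],[[-1,-30,-20],[0,0,0],50]]}}

```text
time_s: 17.57
ee_pos: [0.5733, 0.3704, 0.1684]
orientation: [0.219, 3.131, 0.01]
wrist_force: [0.5, 0.1, 0.0]
width: 0.0605
grasp_force: 43.6
```

Run:
```python
from h import *
goto([0.5515,-0.018,0.165],np.radians(81.6));s=ctrl.get_state();print(s["width"],s["wrist_force"])
```

```text
pos [0.5733 0.3704 0.1684] shift [ -32.5 -387.7    0.8] turn [0.4 0.2 0.4] q7 0.5 t 17.6
0.060462470546993996 [0.4611 0.0645 0.0276]
```

Request:
{"op": "carry_out", "data": {"motion": [[[-3,-39,-4],[0,0,0],50],[[-3,-39,0],[0,0,0],50],[[-3,-39,0],[0,0,0],50],[[-3,-39,0],[0,0,0],50],[[-3,-39,0],[0,0,0],50]]}}

```text
time_s: 17.98
ee_pos: [0.5608, 0.1683, 0.1675]
orientation: [0.228, 3.132, -0.001]
wrist_force: [0.6, 0.4, -1.0]
width: 0.0602
grasp_force: 43.6
```

Request:
{"op": "carry_out", "data": {"motion": [[[-3,-39,0],[0,0,0],50],[[-3,-39,0],[0,0,0],50],[[-3,-39,0],[0,0,0],50],[[-3,-39,0],[0,0,0],50],[[-3,-25,0],[0,0,0],50]]}}

```text
time_s: 18.4
ee_pos: [0.5493, -0.0158, 0.1674]
orientation: [0.233, 3.132, -0.004]
wrist_force: [0.3, 0.5, 0.0]
width: 0.0609
grasp_force: 43.6
```

Request:
{"op": "carry_out", "data": {"motion": [[[0,0,0],[0,0,0],50],[[0,0,0],[0,0,0],50],[[0,0,0],[0,0,0],50]]}}

```text
time_s: 18.65
ee_pos: [0.5498, -0.0103, 0.1674]
orientation: [0.227, 3.132, 0.0]
wrist_force: [-0.2, 0.9, -1.0]
width: 0.0605
grasp_force: 43.6
```

Run:
```python
from h import *
goto([0.5515,-0.018,0.12],np.radians(81.6));s=ctrl.get_state();print(s["width"],s["wrist_force"])
cal,im,k=shot("wrist","w8.png",(190,60,330,340),2)
```

```text
pos [ 0.5498 -0.0103  0.1674] shift [-2.7 -7.4 47.4] turn [0.  0.1 0.1] q7 1.16 t 18.6
0.0605431906476082 [-0.1751  0.9178 -0.9594]
```

Run:
```python
import cv2,numpy as np
a=cv2.imread("pics/w7.png");b=cv2.imread("pics/w8.png")
c=np.zeros((600,600,3),np.uint8);c[:a.shape[0],:a.shape[1]]=a;c[:b.shape[0],300:300+b.shape[1]]=b
cv2.imwrite("pics/cmp.png",c)
```

```text
(no output)
```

View pics/cmp.png

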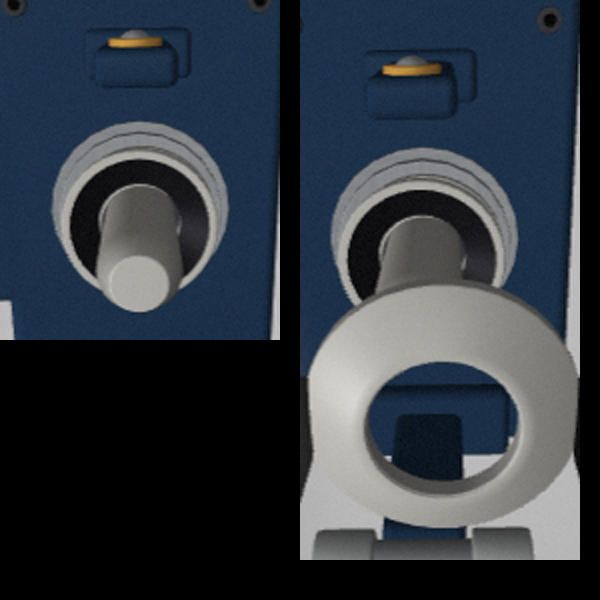

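Request:
{"op": "carry_out", "data": {"motion": [[[-2.7,-7.4,0],[0,0,0],50],[[0,0,20],[0,0,0],50],[[0,0,10],[0,0,0],50],[[0,0,0],[0,0,0],50]]}}

```text
time_s: 19.03
ee_pos: [0.5499, -0.0186, 0.1345]
orientation: [-0.226, -3.13, -0.0]
wrist_force: [-0.5, -0.3, -0.3]
width: 0.0608
grasp_force: 43.6
```

The picture shows disc 2 flat, dark side up, at (140,215), and disc 3 held level. Lowering it.

Request:
{"op": "carry_out", "data": {"motion": [[[-1,0,12],[0,0,0],50],[[0,0,12],[0,0,0],50],[[0,0,0],[0,0,0],50],[[0,0,0],[0,0,0],50]]}}

```text
time_s: 19.37
ee_pos: [0.5519, -0.0189, 0.1121]
orientation: [-0.228, -3.132, -0.0]
wrist_force: [-0.6, 0.5, -0.5]
width: 0.0603
grasp_force: 43.7
```

Request:
{"op": "carry_out", "data": {"motion": [[[0,0,10],[0,0,0],50],[[0,0,0],[0,0,0],50],[[0,0,0],[0,0,0],50]]}}

```text
time_s: 19.62
ee_pos: [0.5521, -0.0191, 0.1024]
orientation: [-0.228, -3.133, 0.0]
wrist_force: [0.5, -0.8, -1.0]
width: 0.0608
grasp_force: 43.7
```

Request:
{"op": "carry_out", "data": {"motion": [[[0.5,1,10],[0,0,0],50],[[0,0,0],[0,0,0],50]]}}

```text
time_s: 19.78
ee_pos: [0.5513, -0.018, 0.0914]
orientation: [-0.228, -3.132, 0.0]
wrist_force: [0.0, -0.0, -1.5]
width: 0.0608
grasp_force: 43.7
```

Request:
{"op": "carry_out", "data": {"motion": [[[0,0,12],[0,0,0],50],[[0,0,11],[0,0,0],50],[[0,0,0],[0,0,0],50],[[0,0,0],[0,0,0],50]]}}

```text
time_s: 20.12
ee_pos: [0.5513, -0.018, 0.0687]
orientation: [-0.228, -3.131, -0.0]
wrist_force: [0.6, -0.2, -0.1]
width: 0.0603
grasp_force: 43.7
```

Now release, lift, and go towards d2 at (0.449,0.400).

Request:
{"op": "carry_out", "data": {"motion": [[[0,0,2],[0,0,0],50],[[0,0,0],[0,0,0],50],[[0,0,0],[0,0,0],80],[[0,0,0],[0,0,0],80],[[0,0,0],[0,0,0],80]]}}

```text
time_s: 20.53
ee_pos: [0.5522, -0.0181, 0.0681]
orientation: [0.228, 3.133, -0.0]
wrist_force: [0.6, 0.3, 0.1]
width: 0.0801
grasp_force: 0.0
```

Request:
{"op": "carry_out", "data": {"motion": [[[0,0,-25],[0,0,0],80],[[0,0,-40],[0,0,0],80],[[0,0,-40],[0,0,0],80],[[0,0,0],[0,0,0],80],[[0,0,0],[0,0,0],80]]}}

```text
time_s: 20.95
ee_pos: [0.5534, -0.018, 0.1753]
orientation: [0.228, 3.128, -0.001]
wrist_force: [-1.1, -0.4, -1.1]
width: 0.0799
grasp_force: 0.0
```

Run:
```python
from meas import *
shot("wrist","w9.png",(190,60,330,230),2)
t=ctrl.get_image("top")[:,:,::-1];ct=ctrl.get_calibration("top")
blobs(t,ct,[(n,(u/1.5625,v/1.5625),z) for n,u,v,z in [("d2",248,351,.01),("W",303,297,.005)]])
goto([0.449,.400,0.1],np.radians(81.6))
```

```text
d2 [158.8986 224.1686] [19.9934 20.722 ] [0.4481 0.3997 0.01  ]
W [193.7188 190.0272] [20.0312 20.2618] [0.5601 0.2905 0.005 ]
pos [ 0.5516 -0.0183  0.1723] shift [162.3 399.   72.1] turn [-0. -0.  0.] q7 1.17 t 21.1
```

Request:
{"op": "carry_out", "data": {"motion": [[[14,36,0],[0,0,0],80],[[15,36,0],[0,0,0],80],[[15,36,0],[0,0,0],80],[[15,36,0],[0,0,0],80],[[15,36,0],[0,0,0],80]]}}

```text
time_s: 21.47
ee_pos: [0.5034, 0.1719, 0.1714]
orientation: [-0.229, -3.131, 0.001]
wrist_force: [0.8, -0.2, -0.5]
width: 0.0798
grasp_force: 0.0
```

Request:
{"op": "carry_out", "data": {"motion": [[[15,36,5],[0,0,0],80],[[15,36,13],[0,0,0],80],[[15,36,13],[0,0,0],80],[[15,36,13],[0,0,0],80],[[15,36,13],[0,0,0],80]]}}

```text
time_s: 21.88
ee_pos: [0.4554, 0.3608, 0.1135]
orientation: [-0.229, -3.132, 0.003]
wrist_force: [0.5, -0.6, 0.4]
width: 0.08
grasp_force: 0.0
```

Request:
{"op": "carry_out", "data": {"motion": [[[14,36,13],[0,0,0],80],[[0,0,0],[0,0,0],80],[[0,0,0],[0,0,0],80],[[0,0,0],[0,0,0],80]]}}

```text
time_s: 22.22
ee_pos: [0.4476, 0.3968, 0.1014]
orientation: [-0.227, -3.132, 0.003]
wrist_force: [0.9, 0.3, 0.1]
width: 0.0798
grasp_force: 0.0
```

Run:
```python
from meas import *
cal=ctrl.get_calibration("wrist");im=ctrl.get_image("wrist")[:,:,::-1]
u=proj(cal,[.449,.400,.01]);print(u)
r=blobs(im,cal,[("d2",u,.0105)])
p=list(r.values())[0]; goto([p[0],p[1],0.004],np.radians(81.6))
```

```text
[267.1332 194.5411]
d2 [265.2935 196.0319] [83.7779 88.3377] [0.4498 0.3985 0.0105]
pos [0.4485 0.3961 0.1019] shift [-0.9  2.8 97.9] turn [-0.1 -0.  -0. ] q7 0.3 t 22.3
```

Request:
{"op": "carry_out", "data": {"motion": [[[-1,3,28],[0,0,0],78],[[0,0,30],[0,0,0],76],[[0,0,25],[0,0,0],76],[[0,0,14],[0,0,0],76],[[0,0,0],[0,0,0],76]]}}

```text
time_s: 22.68
ee_pos: [0.4493, 0.3973, 0.0029]
orientation: [-0.232, -3.13, 0.006]
wrist_force: [0.3, -1.0, -0.3]
width: 0.0758
grasp_force: 0.0
```

Request:
{"op": "carry_out", "data": {"motion": [[[0,0,0],[0,0,0],76],[[0,0,0],[0,0,0],76],[[0,0,0],[0,0,0],50],[[0,0,0],[0,0,0],50],[[0,0,0],[0,0,0],50]]}}

```text
time_s: 23.1
ee_pos: [0.4506, 0.401, 0.0077]
orientation: [0.229, 3.131, 0.002]
wrist_force: [0.4, -0.5, 7.0]
width: 0.0498
grasp_force: 3.7
```

Request:
{"op": "carry_out", "data": {"motion": [[[0,0,0],[0,0,0],50],[[0,0,0],[0,0,0],50]]}}

```text
time_s: 23.27
ee_pos: [0.4505, 0.401, 0.0077]
orientation: [0.228, 3.131, 0.002]
wrist_force: [-0.9, -0.3, 8.1]
width: 0.0502
grasp_force: 3.4
```

Request:
{"op": "carry_out", "data": {"motion": [[[0,0,-30],[0,0,0],50],[[0,0,-40],[0,0,0],50],[[0,0,-40],[0,0,0],50],[[-5,-10,-35],[0,0,0],50],[[-12,-30,-20],[0,0,0],50]]}}

```text
time_s: 23.68
ee_pos: [0.459, 0.3634, 0.1764]
orientation: [0.217, 3.13, 0.01]
wrist_force: [0.6, 0.9, 0.7]
width: 0.0504
grasp_force: 0.0
```

Run:
```python
from h import *
goto([0.5515,-0.018,0.165],np.radians(81.6));s=ctrl.get_state();print(s["width"],s["wrist_force"])
```

```text
pos [0.459  0.3634 0.1764] shift [-144.3 -365.     9.5] turn [0.4 0.2 0.5] q7 0.41 t 23.7
0.050370078621828865 [0.6357 0.9255 0.6921]
```

The grip missed disc 4. Open up and find it again.

Request:
{"op": "carry_out", "data": {"motion": [[[0,0,0],[0,0,0],80],[[0,0,0],[0,0,0],80],[[0,0,0],[0,0,0],80]]}}

```text
time_s: 23.93
ee_pos: [0.4605, 0.3582, 0.1712]
orientation: [0.229, 3.132, 0.0]
wrist_force: [-0.6, -0.3, -0.1]
width: 0.0802
grasp_force: 0.0
```

Run:
```python
from meas import *
cal=ctrl.get_calibration("wrist");im=ctrl.get_image("wrist")[:,:,::-1]
u=proj(cal,[.4498,.3985,.01]);print(u)
r=blobs(im,cal,[("d2",u,.0105),("d2b",u+[15,0],.0105),("d2c",u-[15,0],.0105),("d2d",u+[0,15],.0105)])
t=ctrl.get_image("top")[:,:,::-1];ct=ctrl.get_calibration("top")
blobs(t,ct,[(n,(u/1.5625,v/1.5625),z) for n,u,v,z in [("d2",248,351,.01),("W",303,297,.005)]])
a=cv2.resize(cv2.imread("pics/w9.png"),None,fx=1,fy=1)
b=cv2.resize(np.ascontiguousarray(im[60:360,100:420]),None,fx=1.5,fy=1.5)
c=np.zeros((460,780,3),np.uint8);c[:a.shape[0],:a.shape[1]]=a;c[:450,290:770]=b
cv2.imwrite("pics/cmp2.png",c)
s=ctrl.get_state();print(s["ee_pos"])
```

```text
[304.2591 149.8685]
d2 [300.1461 147.6666] [69.5765 72.0264] [0.4471 0.395  0.0105]
d2b none
d2c [300.1461 147.6666] [69.5765 72.0264] [0.4471 0.395  0.0105]
d2d none
d2 none
W [193.6865 190.0205] [19.9824 20.244 ] [0.5601 0.2906 0.005 ]
[0.4596 0.3589 0.1703]
```

View pics/cmp2.png

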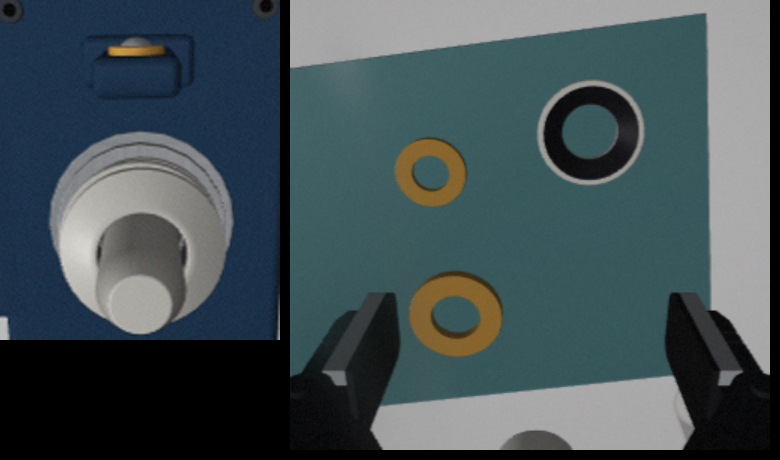

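Disc 3 is flat on the stack (left). Disc 4 still lies flat on the mat at (590,132), so the pads were too high on its rim. Retry lower.

Run:
```python
from h import *
goto([0.4471,0.395,0.1],np.radians(81.6))
```

```text
pos [0.4596 0.3589 0.1703] shift [17.5 34.  70.3] turn [-0.  -0.   0.2] q7 0.41 t 24.0
```

Request:
{"op": "carry_out", "data": {"motion": [[[6,12,25],[0,0,0],80],[[6,12,25],[0,0,0],80],[[5,10,20],[0,0,0],80],[[0,0,0],[0,0,0],80],[[0,0,0],[0,0,0],80]]}}

```text
time_s: 24.45
ee_pos: [0.447, 0.395, 0.0997]
orientation: [-0.223, -3.131, 0.002]
wrist_force: [-0.3, -0.1, 1.2]
width: 0.0799
grasp_force: 0.0
```

Request:
{"op": "carry_out", "data": {"motion": [[[0,0,0],[0,0,0],80],[[0,0,0],[0,0,0],80]]}}

```text
time_s: 24.62
ee_pos: [0.4494, 0.3944, 0.1019]
orientation: [0.229, 3.132, 0.001]
wrist_force: [-0.5, 0.1, 0.0]
width: 0.0801
grasp_force: 0.0
```

Run:
```python
from meas import *
cal=ctrl.get_calibration("wrist");im=ctrl.get_image("wrist")[:,:,::-1]
u=proj(cal,[.4471,.395,.01]);print(u)
r=blobs(im,cal,[("d2",u,.0105)])
p=list(r.values())[0]; goto([p[0],p[1],0.0],np.radians(81.6))
```

```text
[262.5144 189.7236]
d2 [262.0948 190.0025] [84.4548 88.5161] [0.4471 0.3947 0.0105]
pos [0.4495 0.3942 0.102 ] shift [  2.6   0.  102. ] turn [0.1 0.1 0. ] q7 0.3 t 24.7
```

Request:
{"op": "carry_out", "data": {"motion": [[[2,0,28],[0,0,0],80],[[0,0,30],[0,0,0],78],[[0,0,25],[0,0,0],76],[[0,0,14],[0,0,0],76],[[0,0,0],[0,0,0],76]]}}

```text
time_s: 25.08
ee_pos: [0.4461, 0.393, 0.0016]
orientation: [-0.229, -3.131, 0.004]
wrist_force: [-0.5, -0.5, 0.9]
width: 0.0759
grasp_force: 0.0
```

Request:
{"op": "carry_out", "data": {"motion": [[[0,0,4],[0,0,0],76],[[0,0,0],[0,0,0],76],[[0,0,0],[0,0,0],76]]}}

```text
time_s: 25.33
ee_pos: [0.4474, 0.3953, 0.0012]
orientation: [0.228, 3.132, 0.002]
wrist_force: [0.6, -0.6, 0.8]
width: 0.0759
grasp_force: 0.0
```

Request:
{"op": "carry_out", "data": {"motion": [[[0,0,0],[0,0,0],50],[[0,0,0],[0,0,0],50],[[0,0,0],[0,0,0],50],[[0,0,0],[0,0,0],50]]}}

```text
time_s: 25.67
ee_pos: [0.4473, 0.3951, 0.0014]
orientation: [0.228, 3.132, 0.001]
wrist_force: [-1.7, -3.6, 9.6]
width: 0.0619
grasp_force: 41.7
```

Request:
{"op": "carry_out", "data": {"motion": [[[0,0,-30],[0,0,0],50],[[0,0,-40],[0,0,0],50],[[0,0,-40],[0,0,0],50],[[-5,-10,-35],[0,0,0],50],[[-12,-30,-25],[0,0,0],50]]}}

```text
time_s: 26.08
ee_pos: [0.4558, 0.3573, 0.1742]
orientation: [0.217, 3.132, 0.008]
wrist_force: [0.6, 0.5, 0.3]
width: 0.0616
grasp_force: 45.1
```

Request:
{"op": "carry_out", "data": {"motion": [[[-14,-36,0],[0,0,0],50],[[-14,-36,0],[0,0,0],50],[[-14,-36,0],[0,0,0],50],[[-14,-36,0],[0,0,0],50],[[-14,-36,0],[0,0,0],50]]}}

```text
time_s: 26.5
ee_pos: [0.501, 0.1624, 0.1704]
orientation: [0.228, 3.132, -0.001]
wrist_force: [0.8, 0.3, -1.2]
width: 0.0617
grasp_force: 45.1
```

Request:
{"op": "carry_out", "data": {"motion": [[[-14,-36,0],[0,0,0],50],[[-14,-36,0],[0,0,0],50],[[-14,-36,0],[0,0,0],50],[[-14,-36,0],[0,0,0],50],[[-10,-24,0],[0,0,0],50]]}}

```text
time_s: 26.92
ee_pos: [0.5422, -0.0159, 0.1703]
orientation: [0.233, 3.132, -0.003]
wrist_force: [0.8, -0.3, -1.2]
width: 0.0616
grasp_force: 45.1
```

Request:
{"op": "carry_out", "data": {"motion": [[[0,0,0],[0,0,0],50],[[0,0,0],[0,0,0],50],[[0,0,0],[0,0,0],50]]}}

```text
time_s: 27.17
ee_pos: [0.5417, -0.0105, 0.1702]
orientation: [0.227, 3.133, 0.0]
wrist_force: [-0.1, 1.4, -1.5]
width: 0.0617
grasp_force: 45.1
```

Run:
```python
from h import *
goto([0.5515,-0.018,0.13],np.radians(81.6));s=ctrl.get_state();print(s["width"],s["grasp_force"])
```

```text
pos [ 0.5417 -0.0105  0.1702] shift [-10.8  -6.   40.2] turn [0.  0.  0.1] q7 1.16 t 27.2
0.06170991128429657 45.144923435218786
```

Request:
{"op": "carry_out", "data": {"motion": [[[-10.8,-6,10],[0,0,0],50],[[0,0,20],[0,0,0],50],[[0,0,10],[0,0,0],50],[[0,0,0],[0,0,0],50],[[0,0,0],[0,0,0],50]]}}

```text
time_s: 27.58
ee_pos: [0.5511, -0.0177, 0.1298]
orientation: [-0.225, -3.133, -0.001]
wrist_force: [0.3, 0.7, 0.1]
width: 0.0617
grasp_force: 45.1
```

Request:
{"op": "carry_out", "data": {"motion": [[[0,0,10],[0,0,0],50],[[0,0,5],[0,0,0],50],[[0,0,0],[0,0,0],50],[[0,0,0],[0,0,0],50]]}}

```text
time_s: 27.92
ee_pos: [0.5515, -0.0189, 0.1147]
orientation: [-0.228, -3.133, 0.0]
wrist_force: [-1.1, -1.0, -0.5]
width: 0.0616
grasp_force: 45.1
```

Request:
{"op": "carry_out", "data": {"motion": [[[0,0.5,12],[0,0,0],50],[[0,0,0],[0,0,0],50],[[0,0,0],[0,0,0],50]]}}

```text
time_s: 28.17
ee_pos: [0.5512, -0.0185, 0.102]
orientation: [-0.228, -3.132, -0.0]
wrist_force: [-0.1, 0.1, -0.6]
width: 0.0612
grasp_force: 45.1
```

Request:
{"op": "carry_out", "data": {"motion": [[[0,0,12],[0,0,0],50],[[0,0,9],[0,0,0],50],[[0,0,0],[0,0,0],50],[[0,0,0],[0,0,0],50]]}}

```text
time_s: 28.5
ee_pos: [0.5511, -0.0185, 0.0809]
orientation: [-0.228, -3.132, -0.0]
wrist_force: [-0.2, 0.2, -0.6]
width: 0.0616
grasp_force: 45.1
```

Request:
{"op": "carry_out", "data": {"motion": [[[0,0,2],[0,0,0],50],[[0,0,0],[0,0,0],50],[[0,0,0],[0,0,0],80],[[0,0,0],[0,0,0],80],[[0,0,0],[0,0,0],80]]}}

```text
time_s: 28.92
ee_pos: [0.5519, -0.0185, 0.0801]
orientation: [0.228, 3.133, -0.0]
wrist_force: [0.2, -0.0, -0.7]
width: 0.0802
grasp_force: 0.0
```

Request:
{"op": "carry_out", "data": {"motion": [[[0,0,-25],[0,0,0],80],[[0,0,-35],[0,0,0],80],[[0,0,-35],[0,0,0],80],[[0,0,0],[0,0,0],80],[[0,0,0],[0,0,0],80]]}}

```text
time_s: 29.33
ee_pos: [0.5529, -0.0185, 0.1769]
orientation: [0.228, 3.129, -0.001]
wrist_force: [-0.6, 0.4, -1.4]
width: 0.08
grasp_force: 0.0
```

Run:
```python
from meas import *
shot("wrist","w10.png",(190,60,330,280),2)
t=ctrl.get_image("top")[:,:,::-1];ct=ctrl.get_calibration("top")
r=blobs(t,ct,[(n,(u/1.5625,v/1.5625),z) for n,u,v,z in [("W",303,297,.005)]])
goto([0.5615,.2905,0.1],np.radians(81.6))
```

```text
W [193.7188 190.0272] [20.0312 20.2618] [0.5601 0.2905 0.005 ]
pos [ 0.5514 -0.0188  0.1743] shift [ 34.9 307.5  74.1] turn [-0.  -0.   0.1] q7 1.17 t 29.4
```

Request:
{"op": "carry_out", "data": {"motion": [[[4,38,0],[0,0,0],80],[[4,38,0],[0,0,0],80],[[4,38,0],[0,0,0],80],[[4,38,0],[0,0,0],80],[[4,38,14],[0,0,0],80]]}}

```text
time_s: 29.85
ee_pos: [0.5599, 0.1743, 0.1615]
orientation: [0.229, 3.132, 0.001]
wrist_force: [0.7, 0.3, -0.7]
width: 0.0803
grasp_force: 0.0
```

Request:
{"op": "carry_out", "data": {"motion": [[[4,36,18],[0,0,0],80],[[4,36,18],[0,0,0],80],[[4,36,18],[0,0,0],80],[[0,5,0],[0,0,0],80],[[0,0,0],[0,0,0],80]]}}

```text
time_s: 30.27
ee_pos: [0.5613, 0.2889, 0.104]
orientation: [-0.219, -3.129, 0.0]
wrist_force: [-0.3, -0.0, 0.1]
width: 0.08
grasp_force: 0.0
```

Request:
{"op": "carry_out", "data": {"motion": [[[0,0,0],[0,0,0],80],[[0,0,0],[0,0,0],80]]}}

```text
time_s: 30.43
ee_pos: [0.5645, 0.2842, 0.1065]
orientation: [0.231, 3.133, -0.002]
wrist_force: [0.6, -0.5, 0.4]
width: 0.0799
grasp_force: 0.0
```

Run:
```python
from meas import *
cal=ctrl.get_calibration("wrist");im=ctrl.get_image("wrist")[:,:,::-1]
u=proj(cal,[.561,.2905,.005]);print(u)
r=blobs(im,cal,[("W",u,.005)])
p=list(r.values())[0]; goto([p[0],p[1],-0.001],np.radians(81.6))
```

```text
[269.9685 183.0689]
W [268.5416 184.4583] [83.0844 86.3722] [0.5619 0.2893 0.005 ]
pos [0.5648 0.284  0.1068] shift [  3.7   4.9 107.8] turn [-0.1  0.  -0.1] q7 0.57 t 30.5
```

Request:
{"op": "carry_out", "data": {"motion": [[[3.5,5,28],[0,0,0],80],[[0,0,30],[0,0,0],78],[[0,0,30],[0,0,0],76],[[0,0,16],[0,0,0],76],[[0,0,0],[0,0,0],76]]}}

```text
time_s: 30.9
ee_pos: [0.56, 0.2886, -0.0005]
orientation: [-0.231, -3.129, 0.005]
wrist_force: [-0.8, 0.4, -0.5]
width: 0.0763
grasp_force: 0.0
```

Request:
{"op": "carry_out", "data": {"motion": [[[0,0,3],[0,0,0],76],[[0,0,0],[0,0,0],76],[[0,0,0],[0,0,0],76]]}}

```text
time_s: 31.15
ee_pos: [0.5623, 0.2918, 0.0016]
orientation: [0.229, 3.131, 0.002]
wrist_force: [0.7, 1.0, -0.1]
width: 0.076
grasp_force: 0.0
```

Request:
{"op": "carry_out", "data": {"motion": [[[0,0,0],[0,0,0],50],[[0,0,0],[0,0,0],50],[[0,0,0],[0,0,0],50],[[0,0,0],[0,0,0],50]]}}

```text
time_s: 31.48
ee_pos: [0.5621, 0.2917, 0.0018]
orientation: [0.228, 3.131, 0.001]
wrist_force: [-3.2, -2.3, 10.5]
width: 0.0606
grasp_force: 41.0
```

Request:
{"op": "carry_out", "data": {"motion": [[[0,0,-30],[0,0,0],50],[[0,0,-40],[0,0,0],50],[[0,0,-40],[0,0,0],50],[[-2,-15,-35],[0,0,0],50],[[-4,-35,-25],[0,0,0],50]]}}

```text
time_s: 31.9
ee_pos: [0.5591, 0.2475, 0.1736]
orientation: [0.217, 3.131, 0.008]
wrist_force: [1.1, 0.3, -0.6]
width: 0.0609
grasp_force: 43.8
```

Request:
{"op": "carry_out", "data": {"motion": [[[-4,-37,0],[0,0,0],50],[[-4,-37,0],[0,0,0],50],[[-4,-37,0],[0,0,0],50],[[-4,-37,0],[0,0,0],50],[[-4,-37,0],[0,0,0],50]]}}

```text
time_s: 32.32
ee_pos: [0.5526, 0.0547, 0.1696]
orientation: [0.228, 3.132, -0.001]
wrist_force: [0.9, -0.1, -1.7]
width: 0.0607
grasp_force: 43.8
```

Request:
{"op": "carry_out", "data": {"motion": [[[-4,-37,0],[0,0,0],50],[[-4,-33,0],[0,0,0],50],[[0,0,0],[0,0,0],50],[[0,0,0],[0,0,0],50],[[0,0,0],[0,0,0],50]]}}

```text
time_s: 32.73
ee_pos: [0.5507, -0.0133, 0.1694]
orientation: [0.228, 3.133, 0.0]
wrist_force: [0.3, 1.4, -2.3]
width: 0.0605
grasp_force: 43.8
```

Run:
```python
from h import *
goto([0.5515,-0.018,0.135],np.radians(81.6));s=ctrl.get_state();print(s["width"],s["grasp_force"],s["wrist_force"])
shot("wrist","w11.png",(190,60,330,330),2)
```

```text
pos [ 0.5507 -0.0133  0.1694] shift [-1.4 -4.5 34.4] turn [0.  0.  0.1] q7 1.16 t 32.7
0.06048638170370928 43.811097694560885 [ 0.3074  1.4311 -2.3125]
```

Request:
{"op": "carry_out", "data": {"motion": [[[-1.4,-4.5,10],[0,0,0],50],[[0,0,20],[0,0,0],50],[[0,0,10],[0,0,0],50],[[0,0,0],[0,0,0],50],[[0,0,0],[0,0,0],50]]}}

```text
time_s: 33.2
ee_pos: [0.551, -0.018, 0.1284]
orientation: [-0.226, -3.132, -0.001]
wrist_force: [-0.1, 0.9, -1.0]
width: 0.0612
grasp_force: 43.8
```

Request:
{"op": "carry_out", "data": {"motion": [[[0,0,10],[0,0,0],50],[[0,0,5],[0,0,0],50],[[0,0,0],[0,0,0],50],[[0,0,0],[0,0,0],50]]}}

```text
time_s: 33.53
ee_pos: [0.5513, -0.0187, 0.1137]
orientation: [-0.228, -3.133, -0.0]
wrist_force: [0.2, -0.9, -0.9]
width: 0.061
grasp_force: 43.8
```

Washer's seat is at TCP ≈ 0.089; lower to 0.092 and release.

Request:
{"op": "carry_out", "data": {"motion": [[[0,0.5,10],[0,0,0],50],[[0,0,0],[0,0,0],50],[[0,0,0],[0,0,0],50]]}}

```text
time_s: 33.78
ee_pos: [0.5511, -0.0182, 0.1033]
orientation: [-0.228, -3.132, 0.0]
wrist_force: [-0.7, 0.3, -1.6]
width: 0.0613
grasp_force: 43.8
```

Request:
{"op": "carry_out", "data": {"motion": [[[0,0,9],[0,0,0],50],[[0,0,2],[0,0,0],50],[[0,0,0],[0,0,0],50],[[0,0,0],[0,0,0],80],[[0,0,0],[0,0,0],80]]}}

```text
time_s: 34.2
ee_pos: [0.5517, -0.0182, 0.0931]
orientation: [0.228, 3.133, 0.0]
wrist_force: [-1.3, -1.0, -0.4]
width: 0.08
grasp_force: 0.0
```

Request:
{"op": "carry_out", "data": {"motion": [[[0,0,0],[0,0,0],80],[[0,0,-25],[0,0,0],80],[[0,0,-35],[0,0,0],80],[[0,0,-25],[0,0,0],80],[[0,0,0],[0,0,0],80]]}}

```text
time_s: 34.62
ee_pos: [0.5541, -0.0176, 0.1833]
orientation: [0.227, 3.126, -0.001]
wrist_force: [0.5, 0.2, 0.5]
width: 0.0797
grasp_force: 0.0
```

Run:
```python
from meas import *
ctrl.get_image("side")
ims=[shot("wrist","w12.png",(190,60,330,290),2)[1]]
cs=shot("side","s12.png",(215,70,335,240),3); ct=shot("top","t12.png",(260,110,385,235),2.2)
ims=[cv2.imread("pics/"+n) for n in("w12.png","s12.png","t12.png")]
H=600;W=sum(i.shape[1] for i in ims)
if W>0:
  ims[2]=cv2.resize(ims[2],None,fx=.55,fy=.55)
  c=np.zeros((520,800,3),np.uint8);x=0
  for i in ims: i=i[:520,:800-x];c[:i.shape[0],x:x+i.shape[1]]=i;x+=i.shape[1]
  cv2.imwrite("pics/cmp3.png",c);print(W,x)
s=ctrl.get_state();print(s["ee_pos"],s["time_s"])
```

```text
915 791
[ 0.551  -0.0184  0.1771] 34.8167
```

View pics/cmp3.png

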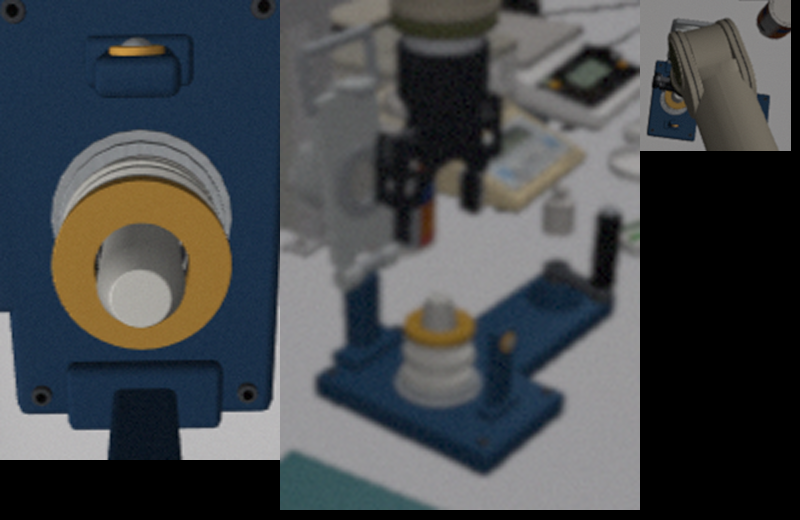

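Composite: the washer is flat on top at (140,265), and the side view shows the four opposed discs stacked under it at (440,365). Next is the cover: find the bar's angle and check the shelf clearance numerically.

Run:
```python
from h import *
A=np.array([.552,-.0183,0]);tx=np.array([.989,-.146,0]);ty=np.array([.146,.989,0]);ez=np.array([0,0,1.])
ct=ctrl.get_calibration("top");cs=ctrl.get_calibration("side")
print("obs top",130+540/3.077,110+62/3.077,"side",380/1.5625,128/1.5625)
for a in (1.35,1.43,1.5,1.6,1.71,1.8):
    P=A+.085*tx+.125*ez+.207*(-np.cos(a)*tx+np.sin(a)*ez); print(a,P,proj(ct,P),proj(cs,P), proj(cs,P+.038*ty)*1.5625,proj(cs,P-.038*ty)*1.5625)
print("shelf edge",[ray(ct,(256,73),z)[0] for z in (.3,.4,.5,.6,.7)])
goto(A+.114*tx+.43*ez)
```

```text
obs top 305.49561260968477 130.14949626259343 side 243.2 81.92
1.35 [ 0.5912 -0.0241  0.327 ] [302.8308 158.2234] [256.0389  90.6742] [384.0554 148.1255] [415.2744 135.5502]
1.43 [ 0.6073 -0.0265  0.33  ] [303.8542 151.4316] [250.9434  88.112 ] [376.013  143.9685] [407.3954 131.6905]
1.5 [ 0.6216 -0.0286  0.3315] [304.6968 145.5344] [246.5074  86.3181] [369.0246 141.0465] [400.524  128.9985]
1.6 [ 0.642  -0.0316  0.3319] [305.8006 137.2843] [240.2671  84.4862] [359.2156 138.0397] [390.8382 126.2703]
1.71 [ 0.6645 -0.0349  0.33  ] [306.8604 128.5932] [233.6199  83.4579] [348.7963 136.3086] [380.4936 124.7783]
1.8 [ 0.6826 -0.0376  0.3266] [307.5946 121.8952] [228.4146  83.3686] [340.6606 136.0935] [372.3716 124.7074]
shelf edge [np.float64(0.8226354514179339), np.float64(0.7741890009711127), np.float64(0.7257425505242913), np.float64(0.67729610007747), np.float64(0.6288496496306486)]
pos [ 0.551  -0.0184  0.1771] shift [-114.7    0.1 -253.1] turn [0. 0. 0.] q7 1.17 t 34.8
```

Run:
```python
from h import *
from scipy.optimize import least_squares
ct=ctrl.get_calibration("top");cs=ctrl.get_calibration("side")
def f(a,v,p,q):
    X,Z=a; r=[proj(ct,[X,.1,Z])[1]-v]
    A=proj(cs,[X,.4,Z]);B=proj(cs,[X,.0,Z]); d=(B-A)/np.linalg.norm(B-A);n=np.array([-d[1],d[0]])
    return r+[n@(np.array(p)/1.5625-A),n@(np.array(q)/1.5625-A)]
print(least_squares(f,[.8,.4],args=(73.6,(0,270),(255,150))))
print(least_squares(f,[.8,.4],args=(55.7,(0,200),(330,70))).x)
```

```text
message: `ftol` termination condition is satisfied.
     success: True
      status: 2
         fun: [ 6.762e-09  2.096e+00 -3.010e+00]
           x: [ 8.272e-01  2.871e-01]
        cost: 6.725984684750525
         jac: [[-3.613e+02 -1.744e+02]
               [ 2.519e+02  5.141e+02]
               [ 1.754e+02  3.580e+02]]
        grad: [ 1.506e-06 -4.003e-06]
  optimality: 4.0029768106759975e-06
 active_mask: [ 0.000e+00  0.000e+00]
        nfev: 5
        njev: 5
[0.8364 0.3628]
```

Request:
{"op": "carry_out", "data": {"motion": [[[0,0,-38],[0,0,0],80],[[0,0,-38],[0,0,0],80],[[0,0,-38],[0,0,0],50],[[0,0,-38],[0,0,0],0],[[0,0,-38],[0,0,0],0]]}}

```text
time_s: 35.23
ee_pos: [0.5509, -0.0184, 0.3686]
orientation: [-0.228, -3.132, 0.0]
wrist_force: [1.2, 0.3, -0.4]
width: 0.045
grasp_force: 0.0
```

Request:
{"op": "carry_out", "data": {"motion": [[[0,0,-38],[0,0,0],0],[[0,0,-25],[0,0,0],0],[[-20,0,0],[0,0,0],0],[[-35,0,0],[0,0,0],0],[[-35,0,0],[0,0,0],0]]}}

```text
time_s: 35.65
ee_pos: [0.6416, -0.0321, 0.4305]
orientation: [0.231, 3.133, -0.003]
wrist_force: [-0.4, -1.9, 1.1]
width: -0.0
grasp_force: 0.0
```

Request:
{"op": "carry_out", "data": {"motion": [[[-35,0,0],[0,0,0],0],[[-35,0,0],[0,0,0],0],[[0,0,0],[0,0,0],0],[[0,0,0],[0,0,0],0]]}}

```text
time_s: 35.98
ee_pos: [0.7117, -0.0406, 0.4259]
orientation: [-0.226, -3.127, -0.002]
wrist_force: [-0.9, -0.8, 0.5]
width: 0.0
grasp_force: 0.0
```

```bash
cat >> h.py <<'E'
A0=np.array([.552,-.0183,0]);tx=np.array([.989,-.146,0]);ty=np.array([.146,.989,0])
def tst():
    s=ctrl.get_state();d=s["ee_pos"]-A0;f=s["wrist_force"]
    print("tester xyz mm",(np.array([d@tx,d@ty,d[2]])*1000).round(1),"F x,y,z",np.array([f@tx,f@ty,f[2]]).round(1),"w",round(s["width"]*1000,1),"t",round(s["time_s"],1))
E
python3 -c "
from h import *
tst(); goto(A0+.16*tx+[0,0,.345],np.radians(81.6)); print(ctrl.get_state()['q'])"
```

```text
tester xyz mm [161.2   1.3 425.9] F x,y,z [-0.7 -0.9  0.5] w 0.0 t 36.0
pos [ 0.7117 -0.0406  0.4259] shift [ 0.7 -1.4 80.9] turn [ 0.1 -0.4  0.1] q7 1.23 t 36.0
[ 0.3322  0.6645 -0.8364  0.6905  0.5058  1.9271  1.23  ]
```

Request:
{"op": "carry_out", "data": {"motion": [[[0,0,28],[0,0,0],0],[[0,0,28],[0,0,0],0],[[0,0,20],[0,0,0],0],[[0,0,5],[0,0,0],0],[[0,0,0],[0,0,0],0]]}}

```text
time_s: 36.4
ee_pos: [0.7085, -0.0421, 0.3491]
orientation: [-0.228, -3.131, 0.003]
wrist_force: [-0.5, 0.7, 0.6]
width: 0.0001
grasp_force: 0.0
```

Request:
{"op": "carry_out", "data": {"motion": [[[0,0,6],[0,0,0],0],[[0,0,6],[0,0,0],0],[[0,0,6],[0,0,0],0],[[0,0,6],[0,0,0],0],[[0,0,0],[0,0,0],0]]}}

```text
time_s: 36.82
ee_pos: [0.7096, -0.0415, 0.3246]
orientation: [-0.228, -3.132, 0.001]
wrist_force: [0.4, 0.3, -0.1]
width: 0.0003
grasp_force: 0.0
```

```bash
python3 -c "
from h import *
tst(); print(ctrl.get_state()['q'])"
```

```text
tester xyz mm [159.2   0.1 324.6] F x,y,z [ 0.4  0.4 -0.1] w 0.3 t 36.8
[ 0.4504  0.6384 -0.8608  0.9829  0.4727  1.6946  1.1868]
```

Request:
{"op": "carry_out", "data": {"motion": [[[0,0,8],[0,0,0],0],[[8,0,0],[0,0,0],0],[[8,0,0],[0,0,0],0],[[6,0,0],[0,0,0],0],[[0,0,0],[0,0,0],0]]}}

```text
time_s: 37.23
ee_pos: [0.6874, -0.0379, 0.3183]
orientation: [0.228, 3.133, -0.0]
wrist_force: [0.3, 0.2, 0.4]
width: -0.0001
grasp_force: 0.0
```

Request:
{"op": "carry_out", "data": {"motion": [[[5,0,0],[0,0,0],0],[[5,0,0],[0,0,0],0],[[5,0,0],[0,0,0],0],[[5,0,0],[0,0,0],0],[[5,0,0],[0,0,0],0]]}}

```text
time_s: 37.65
ee_pos: [0.6631, -0.0347, 0.3183]
orientation: [0.229, 3.132, -0.0]
wrist_force: [2.0, -0.9, 3.0]
width: 0.0001
grasp_force: 1.6
```

```bash
python3 -c "
from h import *
tst()"
```

```text
tester xyz mm [112.3   0.  318.3] F x,y,z [ 2.1 -0.6  3. ] w 0.1 t 37.6
```

Contact with the bar. Following its arc.

Request:
{"op": "carry_out", "data": {"motion": [[[12,0,0],[0,0,0],0],[[13,0,1],[0,0,0],0],[[10,0,1],[0,0,0],0],[[10,0,1],[0,0,0],0],[[10,0,2],[0,0,0],0]]}}

```text
time_s: 38.07
ee_pos: [0.608, -0.0267, 0.3128]
orientation: [0.229, 3.133, -0.001]
wrist_force: [1.8, 0.0, 1.2]
width: -0.0001
grasp_force: 1.1
```

Request:
{"op": "carry_out", "data": {"motion": [[[10,0,2],[0,0,0],0],[[10,0,3],[0,0,0],0],[[10,0,3],[0,0,0],0],[[10,0,4],[0,0,0],0],[[9,0,4],[0,0,0],0]]}}

```text
time_s: 38.48
ee_pos: [0.5593, -0.0197, 0.2964]
orientation: [-0.229, -3.133, 0.001]
wrist_force: [2.4, -2.5, 0.4]
width: -0.0001
grasp_force: 1.0
```

```bash
python3 -c "
from h import *
tst()"
```

```text
tester xyz mm [  7.4  -0.3 296.4] F x,y,z [ 2.7 -2.1  0.4] w -0.1 t 38.5
```

Request:
{"op": "carry_out", "data": {"motion": [[[9,0,5],[0,0,0],0],[[9,0,5],[0,0,0],0],[[8,0,6],[0,0,0],0],[[8,0,6],[0,0,0],0],[[8,0,7],[0,0,0],0]]}}

```text
time_s: 38.9
ee_pos: [0.5179, -0.0133, 0.2674]
orientation: [-0.229, -3.133, 0.001]
wrist_force: [1.1, 0.6, 0.8]
width: 0.0001
grasp_force: 0.5
```

Request:
{"op": "carry_out", "data": {"motion": [[[8,0,7],[0,0,0],0],[[7,0,7],[0,0,0],0],[[7,0,7],[0,0,0],0],[[0,0,0],[0,0,0],0],[[0,0,0],[0,0,0],0]]}}

```text
time_s: 39.32
ee_pos: [0.4962, -0.0103, 0.2466]
orientation: [-0.229, -3.132, 0.001]
wrist_force: [-0.3, -0.6, 0.1]
width: 0.0
grasp_force: 0.0
```

```bash
python3 -c "
from h import *
tst()"
```

```text
tester xyz mm [-56.3  -0.2 246.6] F x,y,z [-0.2 -0.6  0.1] w 0.0 t 39.3
```

Request:
{"op": "carry_out", "data": {"motion": [[[-3,0,-10],[0,0,0],0],[[0,0,-25],[0,0,0],0],[[5,0,-15],[0,0,0],0],[[15,0,0],[0,0,0],0],[[12,0,0],[0,0,0],0]]}}

```text
time_s: 39.73
ee_pos: [0.469, -0.0053, 0.2988]
orientation: [0.226, 3.132, 0.002]
wrist_force: [-0.8, 0.4, -0.8]
width: 0.0003
grasp_force: 0.0
```

Request:
{"op": "carry_out", "data": {"motion": [[[0,0,8],[0,0,0],0],[[0,0,8],[0,0,0],0],[[0,0,6],[0,0,0],0],[[0,0,6],[0,0,0],0],[[0,0,0],[0,0,0],0]]}}

```text
time_s: 40.15
ee_pos: [0.4681, -0.0061, 0.2673]
orientation: [-0.228, -3.131, -0.002]
wrist_force: [0.1, -0.1, -0.5]
width: -0.0003
grasp_force: 0.0
```

```bash
python3 -c "
from h import *
tst()"
```

```text
tester xyz mm [-84.8  -0.2 267.3] F x,y,z [ 0.2 -0.1 -0.5] w -0.3 t 40.1
```

Request:
{"op": "carry_out", "data": {"motion": [[[0,0,10],[0,0,0],0],[[1,0,9],[0,0,0],0],[[5,0,9],[0,0,0],0],[[6,0,9],[0,0,0],0],[[0,0,0],[0,0,0],0]]}}

```text
time_s: 40.57
ee_pos: [0.4549, -0.0041, 0.2299]
orientation: [-0.228, -3.131, 0.0]
wrist_force: [0.6, -0.3, -0.2]
width: -0.0001
grasp_force: 0.0
```

Request:
{"op": "carry_out", "data": {"motion": [[[5,0,9],[0,0,0],0],[[4,0,9],[0,0,0],0],[[4,0,10],[0,0,0],0],[[3,0,10],[0,0,0],0],[[0,0,0],[0,0,0],0]]}}

```text
time_s: 40.98
ee_pos: [0.4391, -0.002, 0.1917]
orientation: [-0.228, -3.131, 0.0]
wrist_force: [0.1, -0.6, 0.1]
width: -0.0002
grasp_force: 0.0
```

```bash
python3 -c "
from h import *
tst()"
```

```text
tester xyz mm [-114.1   -0.4  191.7] F x,y,z [ 0.1 -0.6  0.1] w -0.2 t 41.0
```

Request:
{"op": "carry_out", "data": {"motion": [[[2,0,10],[0,0,0],0],[[2,0,10],[0,0,0],0],[[1,0,8],[0,0,0],0],[[0,0,6],[0,0,0],0],[[0,0,0],[0,0,0],0]]}}

```text
time_s: 41.4
ee_pos: [0.435, -0.0013, 0.1585]
orientation: [-0.228, -3.132, -0.001]
wrist_force: [-0.2, -0.6, -0.0]
width: 0.0
grasp_force: 0.0
```

Run:
```python
from h import *
tst()
cs=ctrl.get_calibration("side");im=ctrl.get_image("side")[:,:,::-1].astype(float).mean(2); ref=cv2.imread("pics/side1.png")
im=cv2.GaussianBlur(im,(0,0),0.7)
ez=np.array([0,0,1.])
def line(a,r):
    P=A0+.085*tx+.125*ez+r*(-np.cos(a)*tx+np.sin(a)*ez)
    return np.array([proj(cs,P+y*ty) for y in np.linspace(-.03,.03,25)])
def samp(p): return cv2.remap(im.astype(np.float32),p[:,0].astype(np.float32)[None],p[:,1].astype(np.float32)[None],cv2.INTER_LINEAR)[0]
for a in np.arange(0,1.3,.05):
    v=[samp(line(a,r)).mean() for r in (.207,.187,.227,.15)]; s=samp(line(a,.207)).std()
    print(round(a,2),line(a,.207)[12].round(0),np.round(v,0),round(s,1))
np.save("side_now.npy",im)
```

```text
tester xyz mm [-118.2   -0.2  158.5] F x,y,z [-0.1 -0.7 -0. ] w 0.0 t 41.4
0.0 [306. 183.] [ 47.  78. 136.  88.] 0.7
0.05 [306. 180.] [ 57.  96.  48. 111.] 0.9
0.1 [306. 176.] [ 81.  71.  46. 129.] 2.5
0.15 [306. 172.] [ 91.  60.  58. 134.] 9.8
0.2 [306. 169.] [ 55.  76.  84. 136.] 12.8
0.25 [305. 165.] [ 50.  95.  69. 139.] 19.2
0.3 [304. 161.] [ 53. 100.  87. 139.] 35.8
0.35 [304. 157.] [ 53.  79.  53. 140.] 49.8
0.4 [303. 153.] [ 28.  66.  19. 134.] 23.2
0.45 [301. 149.] [ 21.  63.  19. 130.] 7.9
0.5 [300. 145.] [ 26.  64.  20. 131.] 7.4
0.55 [298. 141.] [ 42.  95.  23. 138.] 20.6
0.6 [297. 137.] [ 65. 107.  31. 122.] 35.6
0.65 [295. 133.] [ 80. 113.  45. 123.] 38.9
0.7 [293. 129.] [ 98. 113.  59. 127.] 36.8
0.75 [290. 125.] [105. 118.  62. 120.] 41.0
0.8 [288. 121.] [ 98. 119.  55. 109.] 33.3
0.85 [286. 118.] [ 90. 112.  76.  96.] 24.0
0.9 [283. 114.] [124. 120. 111.  90.] 3.9
0.95 [280. 111.] [101. 118.  94.  86.] 3.8
1.0 [277. 108.] [107.  99. 117.  84.] 6.0
1.05 [275. 105.] [114. 107. 110.  95.] 15.0
1.1 [272. 102.] [104. 100.  95. 118.] 11.9
1.15 [269.  99.] [ 99.  97. 106. 124.] 12.1
1.2 [266.  97.] [100. 108. 108. 118.] 8.0
1.25 [262.  95.] [103. 112. 101. 118.] 7.9
```

The side-camera profile shows a uniform bright line at cover ≈ 0.12, so the cover has already sunk low. Press on.

Request:
{"op": "carry_out", "data": {"motion": [[[0,0,6],[0,0,0],0],[[1,0,6],[0,0,0],0],[[0,0,0],[0,0,0],0]]}}

```text
time_s: 41.7
ee_pos: [0.4342, -0.0011, 0.1468]
orientation: [-0.228, -3.132, -0.0]
wrist_force: [-0.2, -0.2, 0.0]
width: 0.0004
grasp_force: 0.0
```

Request:
{"op": "carry_out", "data": {"motion": [[[1,0,5],[0,0,0],0],[[0,0,5],[0,0,0],0],[[0,0,0],[0,0,0],0]]}}

```text
time_s: 41.95
ee_pos: [0.4333, -0.001, 0.137]
orientation: [-0.228, -3.132, 0.0]
wrist_force: [0.1, -1.2, -0.7]
width: 0.0003
grasp_force: 0.0
```

```bash
python3 -c "
from h import *
tst()"
```

```text
tester xyz mm [-119.9   -0.2  137. ] F x,y,z [ 0.3 -1.1 -0.7] w 0.3 t 42.0
```

No bar there either, so I must have come down just in front of it (bar at x≈-68, angle ≈0.74). Go back up and come down nearer.

Request:
{"op": "carry_out", "data": {"motion": [[[5,0,-15],[0,0,0],0],[[0,0,-30],[0,0,0],0],[[0,0,-30],[0,0,0],0],[[0,0,-35],[0,0,0],0],[[0,0,-35],[0,0,0],0]]}}

```text
time_s: 42.37
ee_pos: [0.4283, -0.0, 0.2844]
orientation: [-0.227, -3.133, 0.001]
wrist_force: [1.0, 0.0, -0.0]
width: 0.0001
grasp_force: 0.0
```

Request:
{"op": "carry_out", "data": {"motion": [[[0,0,-20],[0,0,0],0],[[-25,0,0],[0,0,0],0],[[-25,0,0],[0,0,0],0],[[0,0,0],[0,0,0],0],[[0,0,0],[0,0,0],0]]}}

```text
time_s: 42.78
ee_pos: [0.4787, -0.0076, 0.3021]
orientation: [-0.228, -3.132, -0.005]
wrist_force: [-0.8, 0.5, -0.4]
width: -0.0002
grasp_force: 0.0
```

```bash
python3 -c "
from h import *
tst()"
```

```text
tester xyz mm [-74.   -0.2 302.1] F x,y,z [-0.8  0.4 -0.4] w -0.2 t 42.8
```

Request:
{"op": "carry_out", "data": {"motion": [[[-8,0,8],[0,0,0],0],[[0,0,7],[0,0,0],0],[[0,0,5],[0,0,0],0],[[0,0,5],[0,0,0],0],[[0,0,0],[0,0,0],0]]}}

```text
time_s: 43.2
ee_pos: [0.4852, -0.0086, 0.277]
orientation: [-0.228, -3.132, 0.001]
wrist_force: [0.6, -0.6, 0.0]
width: -0.0001
grasp_force: 0.0
```

Request:
{"op": "carry_out", "data": {"motion": [[[0,0,4],[0,0,0],0],[[0,0,4],[0,0,0],0],[[0,0,0],[0,0,0],0]]}}

```text
time_s: 43.45
ee_pos: [0.4858, -0.0088, 0.2693]
orientation: [-0.228, -3.133, 0.001]
wrist_force: [-0.2, 0.0, 0.3]
width: -0.0004
grasp_force: 0.0
```

Request:
{"op": "carry_out", "data": {"motion": [[[0,0,4],[0,0,0],0],[[0,0,4],[0,0,0],0],[[0,0,0],[0,0,0],0]]}}

```text
time_s: 43.7
ee_pos: [0.4859, -0.0087, 0.2611]
orientation: [-0.228, -3.132, 0.0]
wrist_force: [-0.9, -0.4, 0.0]
width: -0.0
grasp_force: 0.0
```

```bash
python3 -c "
from h import *
tst()"
```

```text
tester xyz mm [-66.8  -0.2 261.1] F x,y,z [-0.8 -0.5  0. ] w -0.0 t 43.7
```

No contact here either. I'll locate the cover by an edge-fit of its model in the side image, checking the method on the first picture.

Request:
{"op": "carry_out", "data": {"motion": [[[0,0,-35],[0,0,0],0],[[0,0,-35],[0,0,0],0],[[10,30,-20],[0,0,0],0],[[10,-38,0],[0,0,0],0],[[10,-38,0],[0,0,0],0]]}}

```text
time_s: 44.12
ee_pos: [0.4505, -0.0461, 0.3533]
orientation: [0.213, 3.131, 0.001]
wrist_force: [1.0, -3.1, -1.5]
width: 0.0001
grasp_force: 0.0
```

Request:
{"op": "carry_out", "data": {"motion": [[[10,-40,0],[0,0,0],0],[[10,-40,0],[0,0,0],0],[[0,-40,0],[0,0,0],0],[[0,-40,0],[0,0,0],0],[[0,0,0],[0,0,0],0]]}}

```text
time_s: 44.53
ee_pos: [0.4039, -0.2133, 0.351]
orientation: [-0.245, -3.131, 0.001]
wrist_force: [0.3, -0.7, -1.1]
width: -0.0
grasp_force: 0.0
```

```bash
cat > cov.py <<'E'
from h import *
ez=np.array([0,0,1.])
def P(a,r,y,h=0): return A0+.085*tx+.125*ez+r*(-np.cos(a)*tx+np.sin(a)*ez)+h*(np.sin(a)*tx+np.cos(a)*ez)+y*ty
def score(im,cal,a):
    g=cv2.GaussianBlur(im.astype(np.float32).mean(2),(0,0),1); gx=cv2.Sobel(g,cv2.CV_32F,1,0)/8;gy=cv2.Sobel(g,cv2.CV_32F,0,1)/8
    def seg(p,q):
        L=np.array([proj(cal,p+(q-p)*t) for t in np.linspace(.05,.95,40)]).astype(np.float32)
        d=L[-1]-L[0];n=np.array([-d[1],d[0]])/np.linalg.norm(d)
        f=lambda m:cv2.remap(m,L[:,0][None],L[:,1][None],cv2.INTER_LINEAR)[0]
        return abs((f(gx)*n[0]+f(gy)*n[1]).mean())
    bar=[seg(P(a,.207,-.036,h),P(a,.207,.036,h)) for h in(-.006,.006)]+[seg(P(a,r,-.036),P(a,r,.036)) for r in(.201,.213)]
    side=[seg(P(a,.03,y),P(a,.16,y)) for y in(-.042,.042)]
    fr=[seg(P(a,.167,-.03,h),P(a,.167,.03,h)) for h in(0,)]
    return sum(bar)/2+sum(side)+sum(fr), max(bar)
E
python3 - <<'E'
from cov import *
tst()
import cv2
r0=cv2.resize(cv2.imread("pics/side1.png"),(512,384),interpolation=cv2.INTER_AREA)
cs=ctrl.get_calibration("side");ct=ctrl.get_calibration("top")
im=ctrl.get_image("side")[:,:,::-1];it=ctrl.get_image("top")[:,:,::-1]
t0=cv2.resize(cv2.imread("pics/top1.png"),(512,384),interpolation=cv2.INTER_AREA)
np.save("s.npy",im);np.save("t.npy",it)
A=np.arange(-.02,1.95,.02)
for n,i,c in(("side0",r0,cs),("side",im,cs),("top0",t0,ct),("top",it,ct)):
    S=np.array([score(i,c,a) for a in A])
    for k in(0,1):
        o=np.argsort(-S[:,k])[:8]; print(n,k,[(round(A[j],2),round(float(S[j,k]),1)) for j in o])
E
```

```text
tester xyz mm [-118.  -214.4  351. ] F x,y,z [ 0.3 -0.6 -1.1] w -0.0 t 44.5
side0 0 [(np.float64(0.2), 29.3), (np.float64(0.18), 28.4), (np.float64(0.32), 28.0), (np.float64(0.34), 26.5), (np.float64(0.3), 24.9), (np.float64(0.58), 24.2), (np.float64(0.56), 22.3), (np.float64(0.6), 22.2)]
side0 1 [(np.float64(0.3), 19.7), (np.float64(0.32), 19.6), (np.float64(0.36), 18.1), (np.float64(0.34), 15.8), (np.float64(0.28), 15.1), (np.float64(-0.02), 13.8), (np.float64(0.38), 11.8), (np.float64(0.86), 9.4)]
side 0 [(np.float64(0.02), 44.0), (np.float64(0.0), 34.5), (np.float64(0.04), 33.9), (np.float64(0.32), 30.7), (np.float64(0.3), 28.8), (np.float64(0.34), 28.2), (np.float64(0.58), 25.1), (np.float64(0.56), 24.8)]
side 1 [(np.float64(0.32), 19.5), (np.float64(0.3), 18.7), (np.float64(0.36), 18.2), (np.float64(0.34), 15.8), (np.float64(1.58), 15.0), (np.float64(1.6), 15.0), (np.float64(0.28), 14.7), (np.float64(0.02), 13.9)]
top0 0 [(np.float64(1.68), 62.5), (np.float64(1.7), 57.9), (np.float64(1.76), 55.8), (np.float64(1.72), 55.3), (np.float64(1.66), 55.1), (np.float64(1.74), 54.5), (np.float64(1.64), 50.3), (np.float64(1.78), 48.3)]
top0 1 [(np.float64(0.16), 28.2), (np.float64(0.14), 28.1), (np.float64(0.34), 28.1), (np.float64(0.28), 27.9), (np.float64(0.24), 27.9), (np.float64(0.22), 27.8), (np.float64(0.3), 27.7), (np.float64(0.12), 26.9)]
top 0 [(np.float64(0.08), 70.8), (np.float64(0.06), 70.6), (np.float64(0.1), 70.4), (np.float64(0.04), 69.9), (np.float64(0.22), 69.8), (np.float64(0.24), 69.5), (np.float64(0.18), 69.3), (np.float64(0.02), 69.1)]
top 1 [(np.float64(0.16), 25.0), (np.float64(0.24), 24.7), (np.float64(0.3), 24.6), (np.float64(0.18), 24.4), (np.float64(0.34), 24.2), (np.float64(0.14), 23.5), (np.float64(0.28), 22.9), (np.float64(0.22), 22.5)]
```

Both cameras put the cover nearly shut (≈0.02–0.06), so it dropped by itself. Return and press it past the catch.

Request:
{"op": "carry_out", "data": {"motion": [[[1,36,0],[0,0,0],0],[[0,36,0],[0,0,0],0],[[0,36,0],[0,0,0],0],[[0,36,0],[0,0,0],0],[[0,36,20],[0,0,0],0]]}}

```text
time_s: 45.05
ee_pos: [0.4332, -0.0238, 0.3343]
orientation: [0.225, 3.129, -0.003]
wrist_force: [1.5, -0.1, 0.3]
width: -0.0003
grasp_force: 0.0
```

Request:
{"op": "carry_out", "data": {"motion": [[[0,34,30],[0,0,0],0],[[0,0,35],[0,0,0],0],[[0,0,35],[0,0,0],0],[[0,0,35],[0,0,0],0],[[0,0,30],[0,0,0],0]]}}

```text
time_s: 45.47
ee_pos: [0.4358, 0.0054, 0.1676]
orientation: [0.224, 3.133, -0.001]
wrist_force: [0.2, -1.1, -0.2]
width: 0.0
grasp_force: 0.0
```

Request:
{"op": "carry_out", "data": {"motion": [[[0,0,0],[0,0,0],0],[[0,0,0],[0,0,0],0]]}}

```text
time_s: 45.63
ee_pos: [0.4358, 0.0052, 0.1693]
orientation: [-0.225, -3.132, -0.002]
wrist_force: [0.5, 0.4, 0.6]
width: 0.0001
grasp_force: 0.0
```

```bash
python3 -c "
from h import *
tst(); goto(A0-.121*tx+[0,0,.137],np.radians(81.6))"
```

```text
tester xyz mm [-118.3    6.3  169.3] F x,y,z [0.4 0.5 0.6] w 0.1 t 45.6
pos [0.4358 0.0052 0.1693] shift [ 2.6 -6.3 32.3] turn [ 0.1 -0.1  0.2] q7 1.32 t 45.6
```

Request:
{"op": "carry_out", "data": {"motion": [[[2.5,-6,12],[0,0,0],0],[[0,0,12],[0,0,0],0],[[0,0,8],[0,0,0],0],[[0,0,0],[0,0,0],0]]}}

```text
time_s: 45.97
ee_pos: [0.4329, -0.0015, 0.1369]
orientation: [-0.228, -3.133, -0.0]
wrist_force: [0.2, -0.4, -0.2]
width: 0.0
grasp_force: 0.0
```

Request:
{"op": "carry_out", "data": {"motion": [[[0,0,3],[0,0,0],0],[[0,0,3],[0,0,0],0],[[0,0,0],[0,0,0],0]]}}

```text
time_s: 46.22
ee_pos: [0.4332, -0.0015, 0.1313]
orientation: [0.228, 3.133, -0.0]
wrist_force: [0.4, 0.5, 0.4]
width: 0.0001
grasp_force: 0.0
```

Request:
{"op": "carry_out", "data": {"motion": [[[0,0,3],[0,0,0],0],[[0,0,0],[0,0,0],0],[[0,0,0],[0,0,0],0]]}}

```text
time_s: 46.47
ee_pos: [0.4336, -0.0014, 0.1301]
orientation: [-0.228, -3.133, 0.002]
wrist_force: [-11.9, 0.2, 27.6]
width: 0.0
grasp_force: 14.0
```

A firm stop at bar-top height 130 mm: the cover is fully shut. Now the crank.

Request:
{"op": "carry_out", "data": {"motion": [[[0,0,-25],[0,0,0],0],[[0,0,-35],[0,0,0],40],[[0,0,-35],[0,0,0],60],[[0,0,-35],[0,0,0],60],[[0,0,0],[0,0,0],60]]}}

```text
time_s: 46.88
ee_pos: [0.4359, -0.0013, 0.2644]
orientation: [0.227, 3.125, -0.004]
wrist_force: [1.6, -0.2, 0.2]
width: 0.0485
grasp_force: 0.0
```

```bash
python3 -c "
from h import *
tst(); goto([.4649,-.2005,.25],np.radians(81.6))"
```

```text
tester xyz mm [-117.3   -0.1  264.4] F x,y,z [1.7 0.  0.2] w 48.5 t 46.9
pos [ 0.4359 -0.0013  0.2644] shift [ -57.4 -192.9   15.2] turn [-0.1  0.5  0.1] q7 1.46 t 46.9
```

Request:
{"op": "carry_out", "data": {"motion": [[[-10,-36,0],[0,0,0],60],[[-10,-36,0],[0,0,0],60],[[-10,-36,0],[0,0,0],60],[[-10,-36,0],[0,0,0],60],[[-10,-36,5],[0,0,0],60]]}}

```text
time_s: 47.3
ee_pos: [0.457, -0.1891, 0.2541]
orientation: [0.229, 3.132, -0.002]
wrist_force: [0.9, 0.2, 0.1]
width: 0.0601
grasp_force: 0.0
```

Request:
{"op": "carry_out", "data": {"motion": [[[-6,-12,5],[0,0,0],60],[[0,0,0],[0,0,0],60],[[0,0,0],[0,0,0],60],[[0,0,0],[0,0,0],60]]}}

```text
time_s: 47.63
ee_pos: [0.461, -0.1985, 0.2486]
orientation: [0.226, 3.133, 0.0]
wrist_force: [-0.0, 0.5, 0.2]
width: 0.0597
grasp_force: 0.0
```

Run:
```python
from cov import *
tst()
it=ctrl.get_image("side")[:,:,::-1];cs=ctrl.get_calibration("side")
A=np.arange(-.06,.2,.02);print([(round(a,2),round(float(score(it,cs,a)[0]),1)) for a in A])
cal=ctrl.get_calibration("wrist");im=ctrl.get_image("wrist")[:,:,::-1];cv2.imwrite("pics/crank.png",im)
u=proj(cal,[.4649,-.2005,.1515]);d=proj(cal,[.4649,-.2005,.08]);print("top",u,"bot",d)
g=im.astype(float).mean(2)
x0=int(u[0]);y0=int(u[1])
for v in range(y0-72,y0+33,8): print(v,g[v,x0-48:x0+49:4].astype(int))
```

```text
tester xyz mm [ -63.7 -191.5  248.6] F x,y,z [-0.1  0.5  0.2] w 59.7 t 47.6
[(np.float64(-0.06), 42.4), (np.float64(-0.04), 35.0), (np.float64(-0.02), 20.0), (np.float64(0.0), 35.5), (np.float64(0.02), 45.0), (np.float64(0.04), 34.2), (np.float64(0.06), 24.3), (np.float64(0.08), 21.5), (np.float64(0.1), 16.0), (np.float64(0.12), 12.2), (np.float64(0.14), 9.3), (np.float64(0.16), 9.7), (np.float64(0.18), 17.3)]
top [260.128  195.6415] bot [260.3952 169.5053]
123 [148 154 153 150 152 153 152 154 154 151 150 150 150 151 153 148 153 152
 150 150 152 152 151 150 151]
131 [152 151 152 151 151 153 151 151 154 153 154 152 151 151 150 153 154 152
 155 153 151 151 151 150 153]
139 [150 152 153 153 152 149 153 154 153 152 152 149 151 151 151 151 153 148
 153 152 152 154 151 151 151]
147 [154 151 152 150 152 151 154 148 150 154 151 152 151 152 153 151 152 155
 152 155 153 152 150 153 155]
155 [153 152 153 154 151 151 153 151 153 152 150 152 138 149 154 153 152 151
 153 151 151 152 151 150 151]
163 [153 153 153 152 152 154 151 154 153 153  36   6   7   2   6  22 151 152
 154 155 151 150 151 154 154]
171 [19 20 22 18 20 21 20 18 21 22  1  3  7  9  6  1 24 24 27 23 25 22 26 26
 27]
179 [41 41 37 38 37 38 37 39 39 11  5  8  1  7  6  8 12 35 39 40 37 36 38 40
 34]
187 [38 39 20 34 36 36 37 38 31  8  9  2 12 12 10  5  3 39 37 37 41 37 34 35
 37]
195 [ 40  38  38  35  37  36  32  25  32  13  76 103 107 106 103  36   4  35
  33  38  41  38  37  32  34]
203 [ 43  39  39  39  34  35  38  36  20  18 108 103 106 102 101 105  13  38
  38  36  37  35  38  40  35]
211 [ 37  39  35  35  35  45  31  36  24  41  21 101 106 105 103  14  15  36
  34  40  33  33  33  36  38]
219 [41 38 40 39 36 45 43 32 44 42 40 40 44 29 36 22 17 35 38 36 38 35 37 39
 38]
227 [74 37 36 35 37 37 39 40 42 42  5 40 40 41 32 30 38 38 38 36 33 35 38 37
 41]
```

Run:
```python
from h import *
cal=ctrl.get_calibration("wrist");im=cv2.imread("pics/crank.png").astype(float).mean(2)
m=((im[188:220,245:280]>70)&(im[188:220,245:280]<130)).astype(np.uint8)
ys,xs=np.nonzero(m);c=(xs.mean()+245,ys.mean()+188);print(c,m.sum(),xs.min()+245,xs.max()+245,ys.min()+188,ys.max()+188)
p=ray(cal,c,.1515);print(p); d=p-A0; print("rel hub tester",d@tx,d@ty+.2)
goto([p[0],p[1],.2],np.radians(81.6));goto([p[0],p[1],.1],np.radians(81.6))
```

```text
(np.float64(261.8119266055046), np.float64(202.27293577981652)) 436 250 274 191 213
[ 0.4704 -0.2002  0.1515]
rel hub tester -0.05418788189390635 0.008219599798729188
pos [ 0.461  -0.1984  0.2488] shift [-9.5 -0.3 48.9] turn [-0.   0.   0.2] q7 1.67 t 47.7
pos [ 0.461  -0.1984  0.2488] shift [ -9.4  -0.3 148.9] turn [-0.   0.   0.2] q7 1.67 t 47.7
```

Request:
{"op": "carry_out", "data": {"motion": [[[-6.5,0,35],[0,0,0],60],[[0,0,38],[0,0,0],60],[[0,0,38],[0,0,0],60],[[0,0,28],[0,0,0],60],[[0,0,8],[0,0,0],60]]}}

```text
time_s: 48.15
ee_pos: [0.4649, -0.1991, 0.0978]
orientation: [-0.226, -3.129, -0.003]
wrist_force: [-1.0, -0.7, 0.4]
width: 0.0601
grasp_force: 0.0
```

Request:
{"op": "carry_out", "data": {"motion": [[[0,0,0],[0,0,0],60],[[0,0,0],[0,0,0],15],[[0,0,0],[0,0,0],15],[[0,0,0],[0,0,0],15],[[0,0,0],[0,0,0],15]], "grip_force": 30}}

```text
time_s: 48.57
ee_pos: [0.4684, -0.2011, 0.1034]
orientation: [0.228, 3.13, -0.003]
wrist_force: [-2.1, 1.2, 8.4]
width: 0.0258
grasp_force: 29.4
```

```bash
cat >> h.py <<'E'
def crank():
    s=ctrl.get_state();d=s["ee_pos"]-A0;x,y=d@tx*1000,d@ty*1000+200;f=s["wrist_force"]
    print("rel hub",round(x,1),round(y,1),"r",round(np.hypot(x,y),1),"ang cw from -x",round(np.degrees(np.arctan2(y,-x)),1),"F",np.array([f@tx,f@ty,f[2]]).round(1),"g",round(s["grasp_force"],1),"w",round(s["width"]*1000,1),"z",s["ee_pos"][2].round(4),"q",s["q"].round(2),"t",round(s["time_s"],1))
E
python3 -c "
from h import *
crank()"
```

```text
rel hub -56.0 7.0 r 56.5 ang cw from -x 7.2 F [-2.3  0.9  8.4] g 29.4 w 25.8 z 0.1034 q [ 1.09  0.31 -0.87  1.88  0.27  1.07  1.53] t 48.6
```

Sleeve held (26 mm). Start winding clockwise in 15° rows and watch the force.

Request:
{"op": "carry_out", "data": {"motion": [[[-3.9,15.2,0],[0,0,0],15],[[-7.7,13.6,0],[0,0,0],15],[[-11,11.2,0],[0,0,0],15],[[-13.5,8,0],[0,0,0],15],[[-15.1,4.1,0],[0,0,0],15]]}}

```text
time_s: 48.98
ee_pos: [0.5267, -0.1568, 0.1034]
orientation: [0.228, 3.131, -0.004]
wrist_force: [-2.0, -5.2, 6.7]
width: 0.0255
grasp_force: 30.0
```

```bash
python3 -c "
from h import *
crank()"
```

```text
rel hub -4.8 59.4 r 59.6 ang cw from -x 85.3 F [-1.2 -5.4  6.7] g 30.0 w 25.5 z 0.1034 q [ 0.93  0.41 -0.86  1.78  0.35  1.11  1.37] t 49.0
```

Request:
{"op": "carry_out", "data": {"motion": [[[-15.7,0.1,0],[0,0,0],15],[[-15.2,-3.9,0],[0,0,0],15],[[-13.6,-7.7,0],[0,0,0],15],[[-11.2,-11,0],[0,0,0],15],[[-8,-13.5,0],[0,0,0],15]]}}

```text
time_s: 49.4
ee_pos: [0.5845, -0.2015, 0.1034]
orientation: [0.227, 3.132, -0.001]
wrist_force: [-7.2, 0.6, 7.3]
width: 0.0257
grasp_force: 30.0
```

Request:
{"op": "carry_out", "data": {"motion": [[[-4.2,-15.1,0],[0,0,0],15],[[-0.1,-15.7,0],[0,0,0],15]]}}

```text
time_s: 49.57
ee_pos: [0.5845, -0.2325, 0.1034]
orientation: [0.227, 3.131, 0.0]
wrist_force: [-5.1, 4.4, 5.6]
width: 0.0258
grasp_force: 30.0
```

```bash
python3 -c "
from h import *
crank()"
```

```text
rel hub 63.4 -7.1 r 63.8 ang cw from -x -173.6 F [-5.7  3.6  5.6] g 30.0 w 25.8 z 0.1034 q [ 0.9   0.56 -0.79  1.57  0.42  1.19  1.45] t 49.6
```

Request:
{"op": "carry_out", "data": {"motion": [[[3.9,-15.2,0],[0,0,0],15],[[7.7,-13.6,0],[0,0,0],15],[[11,-11.2,0],[0,0,0],15],[[13.5,-8,0],[0,0,0],15],[[15.1,-4.1,0],[0,0,0],15]]}}

```text
time_s: 49.98
ee_pos: [0.526, -0.2773, 0.1034]
orientation: [0.229, 3.129, -0.0]
wrist_force: [1.1, 5.4, 5.6]
width: 0.0258
grasp_force: 30.0
```

Request:
{"op": "carry_out", "data": {"motion": [[[15.7,-0.1,0],[0,0,0],15],[[15.2,3.9,0],[0,0,0],15],[[13.6,7.7,0],[0,0,0],15],[[11.2,11,0],[0,0,0],15],[[8,13.5,0],[0,0,0],15]]}}

```text
time_s: 50.4
ee_pos: [0.468, -0.2327, 0.1034]
orientation: [0.23, 3.128, -0.004]
wrist_force: [8.5, -0.9, 1.6]
width: 0.0256
grasp_force: 29.7
```

Request:
{"op": "carry_out", "data": {"motion": [[[4.2,15.1,0],[0,0,0],15],[[0.1,15.7,0],[0,0,0],15]]}}

```text
time_s: 50.57
ee_pos: [0.468, -0.2014, 0.1033]
orientation: [0.23, 3.13, -0.005]
wrist_force: [5.4, -4.2, 3.8]
width: 0.026
grasp_force: 30.2
```

```bash
python3 -c "
from h import *
crank()"
```

```text
rel hub -56.3 6.7 r 56.7 ang cw from -x 6.7 F [ 5.9 -3.3  3.8] g 30.2 w 26.0 z 0.1033 q [ 1.1   0.31 -0.89  1.88  0.28  1.07  1.52] t 50.6
```

One full turn done. Second turn.

Request:
{"op": "carry_out", "data": {"motion": [[[-3.9,15.2,0],[0,0,0],15],[[-7.7,13.6,0],[0,0,0],15],[[-11,11.2,0],[0,0,0],15],[[-13.5,8,0],[0,0,0],15],[[-15.1,4.1,0],[0,0,0],15]]}}

```text
time_s: 50.98
ee_pos: [0.5267, -0.1567, 0.1033]
orientation: [0.228, 3.131, -0.004]
wrist_force: [-1.9, -5.0, 10.1]
width: 0.0258
grasp_force: 30.6
```

Request:
{"op": "carry_out", "data": {"motion": [[[-15.7,0.1,0],[0,0,0],15],[[-15.2,-3.9,0],[0,0,0],15],[[-13.6,-7.7,0],[0,0,0],15],[[-11.2,-11,0],[0,0,0],15],[[-8,-13.5,0],[0,0,0],15]]}}

```text
time_s: 51.4
ee_pos: [0.5845, -0.2012, 0.1033]
orientation: [0.227, 3.132, -0.001]
wrist_force: [-7.3, 1.1, 10.3]
width: 0.0254
grasp_force: 30.7
```

Request:
{"op": "carry_out", "data": {"motion": [[[-4.2,-15.1,0],[0,0,0],15],[[-0.1,-15.7,0],[0,0,0],15]]}}

```text
time_s: 51.57
ee_pos: [0.5846, -0.232, 0.1034]
orientation: [0.226, 3.131, 0.001]
wrist_force: [-3.4, 4.7, 7.5]
width: 0.0256
grasp_force: 30.6
```

Request:
{"op": "carry_out", "data": {"motion": [[[3.9,-15.2,0],[0,0,0],15],[[7.7,-13.6,0],[0,0,0],15],[[11,-11.2,0],[0,0,0],15],[[13.5,-8,0],[0,0,0],15],[[15.1,-4.1,0],[0,0,0],15]]}}

```text
time_s: 51.98
ee_pos: [0.5262, -0.2772, 0.1034]
orientation: [0.229, 3.129, -0.001]
wrist_force: [3.2, 3.8, 6.6]
width: 0.0258
grasp_force: 30.5
```

Request:
{"op": "carry_out", "data": {"motion": [[[15.7,-0.1,0],[0,0,0],15],[[15.2,3.9,0],[0,0,0],15],[[13.6,7.7,0],[0,0,0],15],[[11.2,11,0],[0,0,0],15],[[8,13.5,0],[0,0,0],15]]}}

```text
time_s: 52.4
ee_pos: [0.468, -0.2326, 0.1034]
orientation: [0.23, 3.129, -0.004]
wrist_force: [7.5, -0.5, 4.1]
width: 0.0256
grasp_force: 30.3
```

Request:
{"op": "carry_out", "data": {"motion": [[[4.2,15.1,0],[0,0,0],15],[[0.1,15.7,0],[0,0,0],15],[[-3.9,15.2,0],[0,0,0],15],[[0,0,0],[0,0,0],15],[[0,0,0],[0,0,0],15]]}}

```text
time_s: 52.82
ee_pos: [0.475, -0.1857, 0.1033]
orientation: [0.226, 3.13, -0.002]
wrist_force: [-1.2, 1.1, 12.5]
width: 0.0256
grasp_force: 31.3
```

Run:
```python
from cov import *
crank()
for n in("side","top"):
    cal=ctrl.get_calibration(n);im=ctrl.get_image(n)[:,:,::-1].copy();cv2.imwrite(f"pics/g_{n}.png",im)
    u=proj(cal,A0+[0,0,.178]);x,y=u.astype(int);c=im[y-14:y+15,x-18:x+19]
    h=cv2.cvtColor(c,cv2.COLOR_BGR2HSV);s=(h[...,1]>90)&(h[...,2]>35)
    print(n,u,"green",int((s&(h[...,0]>40)&(h[...,0]<85)).sum()),"red",int((s&((h[...,0]<8)|(h[...,0]>172))).sum()))
cs=ctrl.get_calibration("side");im=cv2.imread("pics/g_side.png")
print([(round(a,2),round(float(score(im,cs,a)[0]),1)) for a in np.arange(-.02,.13,.02)])
```

```text
rel hub -51.8 23.2 r 56.7 ang cw from -x 24.1 F [-1.3  0.9 12.5] g 31.3 w 25.6 z 0.1033 q [ 1.09  0.32 -0.91  1.88  0.29  1.08  1.49] t 52.8
side [267.9323 150.1495] green 146 red 4
top [293.8429 184.0289] green 234 red 0
[(np.float64(-0.02), 20.2), (np.float64(0.0), 26.9), (np.float64(0.02), 42.2), (np.float64(0.04), 37.8), (np.float64(0.06), 22.6), (np.float64(0.08), 24.0), (np.float64(0.1), 19.4), (np.float64(0.12), 14.3)]
```

Green shows in both views. Check that the 4 "red" side pixels aren't a red ring.

Run:
```python
from h import *
for n,im in(("before",np.load("s.npy")),("now",cv2.imread("pics/g_side.png"))):
    c=np.ascontiguousarray(im[136:165,249:286]);h=cv2.cvtColor(c,cv2.COLOR_BGR2HSV);s=(h[...,1]>90)&(h[...,2]>35)
    r=s&((h[...,0]<8)|(h[...,0]>172));g=s&(h[...,0]>40)&(h[...,0]<85)
    print(n,"red px",[(int(x)+249,int(y)+136,c[y,x].tolist()) for y,x in np.argwhere(r)])
    if g.any(): ys,xs=np.nonzero(g);print("green box",xs.min()+249,xs.max()+249,ys.min()+136,ys.max()+136,c[g].mean(0),"rows",np.bincount(ys))
```

```text
before red px [(263, 138, [34, 34, 57]), (261, 142, [45, 51, 75]), (261, 143, [49, 56, 80])]
now red px [(263, 138, [28, 31, 53]), (264, 138, [29, 36, 62]), (262, 139, [35, 41, 66]), (261, 141, [46, 53, 77])]
green box 259 276 144 154 [46.1233 96.1507 27.3014] rows [ 0  0  0  0  0  0  0  0  2 12 15 16 18 18 17 17 16 12  3]
```

The red pixels were there before winding (background), so the gauge shows green and no red. Let go and withdraw.

Request:
{"op": "carry_out", "data": {"motion": [[[0,0,0],[0,0,0],60],[[0,0,0],[0,0,0],60],[[0,0,0],[0,0,0],60],[[0,0,-15],[0,0,0],60],[[0,0,-35],[0,0,0],60]]}}

```text
time_s: 53.33
ee_pos: [0.4705, -0.1856, 0.1484]
orientation: [-0.228, -3.127, -0.005]
wrist_force: [-0.0, 0.0, 0.7]
width: 0.06
grasp_force: 0.0
```

Request:
{"op": "carry_out", "data": {"motion": [[[0,0,-35],[0,0,0],60],[[0,0,-35],[0,0,0],60],[[0,0,-20],[0,0,0],60],[[0,0,0],[0,0,0],60],[[0,0,0],[0,0,0],60]]}}

```text
time_s: 53.75
ee_pos: [0.4735, -0.1865, 0.242]
orientation: [0.229, 3.132, -0.002]
wrist_force: [0.5, 0.8, -0.4]
width: 0.0604
grasp_force: 0.0
```

Run:
```python
from cov import *
crank()
cal=ctrl.get_calibration("side");im=ctrl.get_image("side")[:,:,::-1].copy()
c=im[136:165,249:286].copy();h=cv2.cvtColor(c,cv2.COLOR_BGR2HSV);s=(h[...,1]>90)&(h[...,2]>35)
g=s&(h[...,0]>40)&(h[...,0]<85);print("green",int(g.sum()))
wc=ctrl.get_calibration("wrist");w=ctrl.get_image("wrist")[:,:,::-1].astype(float).mean(2);u=proj(wc,[.475,-.1857,.1515]).astype(int);print(u,w[u[1]-12:u[1]+13:4,u[0]-16:u[0]+17:4].astype(int))
print(ctrl.finish_job())
```

```text
rel hub -53.1 22.2 r 57.6 ang cw from -x 22.7 F [ 0.4  0.8 -0.4] g 0.0 w 60.4 z 0.242 q [ 1.17  0.17 -0.96  1.71  0.14  1.34  1.61] t 53.8
green 145
[263 196] [[  9  10  13  13   6   9   5   4  36]
 [  2  15  67 106 106  99  12   4  27]
 [ 13  94 111 107 102 104 105   8  13]
 [ 17 105 104 107 108 108 103  17  19]
 [ 13 106 107 105 103 102 104  17  31]
 [ 34  78 106 104 104 107 102  11  40]
 [ 37  38  87 105 106 106  27  36  36]]
the job is handed in; nothing more can be done
None
```

I handed the job in at 53.8 s without being shown a verdict: four opposed discs and the large washer are stacked, the cover is shut, the gauge shows green and no red, and the arm is clear; the cover dropped shut on its own partway, so my final press only met the firm stop.

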